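# Bed down the castle nut of a trolley wheel and lock it with its pin

### The job

Finish the axle nut of the trolley wheel that is bolted down on the bench: tighten the castle nut, clockwise seen from above, until you feel it come down on its washer and turn clearly stiffer, then carry on just to the first slot that lines up with the cross hole in the axle. Then lock it: push the bent lock pin, lying on the left of the bench, through that slot and the cross hole until its tip stands out of the nut on the far side, and leave it there.

Things in the scene. Friction and masses are not known exactly. Their poses are not given: they have to be found in the camera images.
- cross_hole (a point): Centre of the 11 mm hole drilled level right through the upright steel axle stub (30 mm thick), 74 mm above the bench; z is up, x runs along the hole, open at both ends. The stub ends at 88 mm, 7 mm above the nut. It stands in a wheel lying flat (black tyre 110 mm across, face 46 to 49 mm above the bench) on a flange plate 150 x 104 x 10 mm; all rigid and bolted down.
- washer_face (a point): Centre of the top face of the disc washer under the nut (53 mm across), on the axle's line, 53 mm above the bench. Once the nut is down on it, the washer goes round with the nut and the moment needed to turn it clockwise rises at once from 0.25 to 0.6 N m and stays there.
- nut_seat (a point): Centre of the underside of the nut, on the axle's line. Thread of 2 mm a turn: the nut sinks a third of a millimetre per slot, far too little to see. It turns with a steady drag of 0.25 N m and stays where it is left. It beds on the washer after 34 to 100 degrees of turning, at an angle that shows nowhere and must be felt; the next slot in line comes 21 to 52 degrees after that.
- nut_mid (a point): Middle of the castle nut, on the axle's line, half-way up: dark steel hexagon, 46 mm across flats, 53 mm across corners, 28 mm tall, 53 to 81 mm above the bench. The upper 14 mm are cut by six radial slots 11 mm wide, one in the middle of each flat; grip it from above across two opposite flats. x runs square to one pair of flats. It turns about its upright axis only.
- nut_slot0 (a point): On the nut's axis, at the height of its slots; x runs along one pair of opposite slots (the slots come every 60 degrees).
- nut_slot1 (a point): The same point; x runs along the second pair of slots, 60 degrees on.
- nut_slot2 (a point): The same point; x runs along the third pair of slots.
- pin_grip (a point): On the lock pin's centre line, where to hold it, 18 mm from its bend. The pin is a loose plain steel rod 8 mm thick lying flat on the bench (centre line 4 mm up): a straight shank 85 mm long from bend to round tip, and a leg of 26 mm bent off square. x runs along the shank to the tip, y along the leg; about 30 g.
- pin_tip (a point): The round tip of the lock pin's shank, 67 mm ahead (x) of pin_grip.
- lock_pin: The lock pin; origin under the bend, x along the shank to the tip, y along the leg. Between it and the wheel stands a bench press up to 220 mm tall, from 0.49 m ahead of the robot: carry things across above 250 mm or in front of it.

How it is judged:
By the outcome, as a careful person would: the job done as asked, in the order asked, and still so for the second after the job is handed in, with the robot touching nothing.
It also fails if it takes over 70 s, if anything falls off the work surface, if the arm or the gripper's body presses on something with over 40 N, if the wrist force passes 120 N, or if a joint passes its speed limit or range.

### The arm

A 6-joint arm with a two-finger parallel gripper is mounted at the origin on a cart in front of the work surface, level with it; the furniture and walls round the work are solid. World frame = base frame: x ahead of the robot, y to its left, z up, the work surface at z = 0. Lengths are in mm, angles in rad, forces in N, time in s.
With the tool pointing down it reaches from about 350 to 725 mm from the base axis. Payload 6 kg.
Tool frame: the origin (TCP) lies between the finger pads; the fingertips stand 11 mm ahead of it and the grasp point (between the pads) lies 8 mm behind it; x points along the fingers, y is the direction in which the jaws open and shut, and the axes are right-handed (so a half turn about x gives the same grasp; the last joint's range is limited). The gripper opens to 85 mm and grips with 20 to 120 N. Pads are 22 mm wide; open, the fingers measure 114 mm over their backs; the gripper's body (76 mm by 85 mm) begins 54 mm behind the grasp point. The pads swing forward as they close: fully open they stand 13 mm farther back than shut.
Start: joints at [-0.887, 0.04, 0.085, 0, -1.615, -0.334], TCP at [205.634, -563.639, 242.261] pointing down, gripper open.
Joint ranges: [-2.56, 2.56], [-1.29, 2.01], [-1.08, 1.49], [-3.29, 1.98], [-2.81, -0.18], [-2.99, 2.99]. Speed limits (rad/s): [2.57, 2.57, 3.01, 3.14, 3.14, 3.14].

### API

Orientations are given as a unit quaternion [x, y, z, w].
In Python, from workcell import * gives the robot as it stands.
- The arm moves only by the tool arm_command, never from a script. Its argument "deltas" is a list of rows, each a list of 7 numbers: the shift along the tool's x, y, z in mm, then the turn, a rotation vector about the tool's x, y, z in degrees, then the finger opening in mm, from 0 to 85.4. In form: [[x, y, z, rx, ry, rz, gripper], ...]. A call has 1 to 20 rows; each row shifts and turns the commanded pose from where the row before left it, along the tool's axes as they then stand; what a row does not reach is not made up. A row lasts 1/8 s, in which the tool goes at most 62.5 mm and 10.7 degrees, less where a joint would pass 70% of its speed; a pose out of reach is approached as far as the arm can. A call is refused whole if a number of a shift passes 62.5 or a number of a turn 10.7, either way. A call with a gripper value outside its range is refused whole. The fingers move at their own pace and stop on an object; "newtons" is the grip in N (left out, the last holds). Time passes only in rows, so rows that do not move let the fingers close. It gives the time, the measured TCP pose, the force and the opening at its end, in the units of the state.
- observe(): the state, without advancing time (a new reading comes with each control period).
- snapshot(name): name is "side" or "top" or "wrist"; returns a dict with "color" (420x560x3 uint8, blue, green, red), "K" (3x3 intrinsics, pixels), "rvec" (rotation vector, rad) and "tvec" (3), from world to camera coordinates, as OpenCV has them; the wrist camera has in their place "T_tool_cam" (4x4, takes a point from camera to tool coordinates, whose origin is the TCP and whose axes are the tool frame's). Camera axes: x right, y down, z forward; pixel columns grow to the right and rows downward; lengths in mm; the calibration is good to about 2 mm. A picture is of the moment at which its call begins: read the wrist's pose just before it. There is no depth.
- hand_in(): hands the job in, once; it reports no verdict.
Trained networks look in a picture, given as the dict that the camera call returned (one of the last four; its "shot" number tells which), for a name from the list of things; names that differ only in an ending like _2 or _b are one class to them, and where a whole thing is asked for, a point or a joint stands for the part that bears it (a point fixed in the world has none). Each returns a list of dicts, best first, with "conf" (0 to 1); they miss things now and then, are a little off and sometimes report something else, mostly with a low value. They report only what shows in the picture. A call takes as long as a camera call.
- masks_of(picture, target): "region" (420x560 bool, what is visible of it) and "box" ([left, top, right, bottom] in pixels, round what is visible of it).
The state is a dict: "time": time; "joints": joint angles; "joint_vel": joint speeds; "joint_torque": joint torques, N m; "ee_pos": TCP position; "orientation": TCP orientation; "force": force on the tool from outside, world axes, zero at the start; "ft_torque": the same for the moment, N m; "finger_gap": finger opening in mm.
Only numpy, scipy, OpenCV 4.12 (cv2) and the standard library are available. Lean on these libraries where they do the work, as an engineer would, in place of code of your own. Each camera call takes 0.05 s, during which the arm holds its last target. There are 200 camera calls.

## Working session

There is one attempt and no reset: what is moved stays moved. The work goes in short steps, Python scripts to look and compute and a tool call to move; the robot and the scene stay as the last step left them, time stands still between calls to the robot, and variables do not carry over. Pictures are saved under pics/ and viewed, about 8 in all and at most 12, crops included, and the job is handed in when it is done.

Besides the shell and the picture viewer there is one more tool, called after "Request:" as name(argument=value, ...), one argument or row to a line, values as JSON. arm_command: Moves the arm, as the interface text tells. Its arguments: {"type":"object","properties":{"deltas":{"type":"array"},"newtons":{"type":"number"}},"required":["deltas"]}

```bash
mkdir -p pics; ls; cat > h.py <<'E'
from workcell import *
import numpy as np, cv2
from scipy.spatial.transform import Rotation as R
def cam(p,s=None):
    if 'rvec' in p:
        return np.array(p['K']),R.from_rotvec(np.ravel(p['rvec'])).as_matrix(),np.ravel(p['tvec']).astype(float)
    T=np.eye(4);T[:3,:3]=R.from_quat(s['orientation']).as_matrix();T[:3,3]=s['ee_pos']
    M=np.linalg.inv(T@np.array(p['T_tool_cam']));return np.array(p['K']),M[:3,:3],M[:3,3]
def atz(c,uv,z):
    K,r,t=c;d=r.T@np.linalg.solve(K,[uv[0],uv[1],1.]);o=-r.T@t
    return o+d*(z-o[2])/d[2]
def proj(c,P):
    K,r,t=c;q=K@(r@np.asarray(P,float)+t);return q[:2]/q[2]
def tri(c1,u1,c2,u2):
    A=[];b=[]
    for (K,r,t),u in((c1,u1),(c2,u2)):
        d=r.T@np.linalg.solve(K,[u[0],u[1],1.]);d/=np.linalg.norm(d);o=-r.T@t
        Q=np.eye(3)-np.outer(d,d);A.append(Q);b.append(Q@o)
    return np.linalg.lstsq(np.vstack(A),np.hstack(b),rcond=None)[0]
E
python3 - <<'E'
from h import *
s=observe();print({k:np.round(v,3).tolist() for k,v in s.items()})
ims=[]
for n in('top','side'):
    p=snapshot(n);c=cam(p);ims.append(p['color'])
    print(n,'campos',-c[1].T@c[2])
    for t in('nut_mid','lock_pin','cross_hole','pin_tip','pin_grip'):
        for m in masks_of(p,t)[:2]:
            ys,xs=np.nonzero(m['region']);print(t,round(m['conf'],2),np.round(m['box']),xs.mean().round(1),ys.mean().round(1),len(xs))
            print('   at z=0/67/81',atz(c,(xs.mean(),ys.mean()),4).round(),atz(c,(xs.mean(),ys.mean()),81).round())
cv2.imwrite('pics/a.png',cv2.resize(np.vstack(ims),None,fx=.71,fy=.71))
cv2.imwrite('pics/top.png',ims[0]);cv2.imwrite('pics/side.png',ims[1])
E
```

```text
pics
{'time': 0.0, 'joints': [-0.887, 0.041, 0.084, -0.0, -1.615, -0.334], 'joint_vel': [-0.001, -0.0, 0.002, -0.001, 0.0, -0.001], 'joint_torque': [-0.001, -36.821, 34.74, 6.932, -0.006, -0.0], 'ee_pos': [205.609, -563.345, 241.264], 'orientation': [-0.122, 0.696, 0.124, 0.696], 'force': [0.947, -0.023, -0.118], 'ft_torque': [0.03, -0.034, -0.015], 'finger_gap': 85.402}
top campos [ 258.20430287  -12.38335813 1136.12519199]
nut_mid 0.53 [398. 210. 423. 239.] 409.8 225.0 334
   at z=0/67/81 [ 448. -324.    4.] [ 435. -303.   81.]
nut_mid 0.33 [168. 209. 184. 247.] 177.8 230.7 174
   at z=0/67/81 [470. 209.   4.] [456. 194.  81.]
lock_pin 0.68 [167. 208. 183. 245.] 178.0 231.2 182
   at z=0/67/81 [469. 209.   4.] [454. 194.  81.]
cross_hole 0.59 [371. 193. 442. 264.] 404.4 230.4 2582
   at z=0/67/81 [ 437. -311.    4.] [ 424. -290.   81.]
pin_tip 0.53 [175. 221. 186. 245.] 178.7 236.4 81
   at z=0/67/81 [456. 207.   4.] [443. 192.  81.]
pin_grip 0.72 [177. 211. 184. 243.] 178.9 224.6 112
   at z=0/67/81 [484. 206.   4.] [469. 192.  81.]
side campos [ -10.71619501  300.76980584 1021.90478836]
nut_mid 0.73 [368. 153. 392. 167.] 378.4 161.1 189
   at z=0/67/81 [ 463. -340.    4.] [ 427. -292.   81.]
lock_pin 0.51 [195. 240. 213. 268.] 202.7 255.8 127
   at z=0/67/81 [473. 208.   4.] [436. 215.  81.]
cross_hole 0.63 [356. 147. 398. 194.] 375.4 170.0 1337
   at z=0/67/81 [ 444. -314.    4.] [ 409. -267.   81.]
pin_grip 0.69 [369. 149. 391. 166.] 379.3 160.9 205
   at z=0/67/81 [ 462. -342.    4.] [ 426. -294.   81.]
```

View pics/a.png

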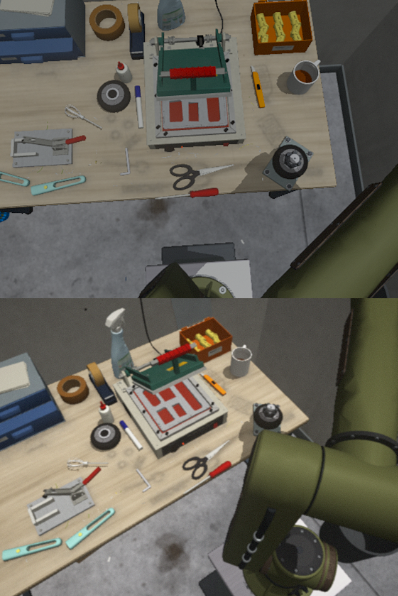

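```bash
python3 - <<'E'
from h import *
s=observe();p=snapshot('wrist');cv2.imwrite('pics/w0.png',p['color']);print(np.round(p['T_tool_cam'],3),p['K'])
a=R.from_quat(s['orientation']).as_matrix();print(a.round(3))
E
```

```text
[[ 1.00000e-03 -2.92000e-01  9.57000e-01 -1.32318e+02]
 [ 1.00000e+00  1.00000e-03 -1.00000e-03 -1.31800e+00]
 [-1.00000e-03  9.57000e-01  2.92000e-01 -7.44190e+01]
 [ 0.00000e+00  0.00000e+00  0.00000e+00  1.00000e+00]] [[325.84324195   0.         284.30625968]
 [  0.         325.84324195 208.71500721]
 [  0.           0.           1.        ]]
[[-0.    -0.343  0.939]
 [ 0.     0.939  0.343]
 [-1.     0.    -0.   ]]
```

The top view shows the wheel and nut at about (409,225) px full scale. The pin lies near (178,230), with the press between them. Next I'll bring the wrist camera over the nut.

Request:
arm_command(
  deltas=[
    [0,12,20,0,0,0,85],
    [0,24,40,0,0,0,85],
    [0,24,40,0,0,0,85],
    [0,24,40,0,0,0,85],
    [0,24,40,0,0,0,85],
    [0,24,40,0,0,0,85],
    [0,22,36,0,0,0,85],
    [0,11,20,0,0,0,85],
    [0,0,0,0,0,0,85],
  ],
)

```text
time: 1.78
ee_pos: [409.1, -313.0, 242.3]
orientation: [-0.124, 0.696, 0.124, 0.696]
force: [-0.1, -0.2, 0.2]
finger_gap: 85.1
```

```bash
python3 - <<'E'
from h import *
s=observe();p=snapshot('wrist');c=cam(p,s);print(s['ee_pos'],s['time'],s['joints'])
for t in('nut_mid','cross_hole','nut_seat','nut_slot0','washer_face'):
    for m in masks_of(p,t)[:2]:
        ys,xs=np.nonzero(m['region']);print(t,round(m['conf'],2),np.round(m['box']),xs.mean().round(1),ys.mean().round(1),len(xs),atz(c,(xs.mean(),ys.mean()),81).round(1))
im=p['color'];cv2.imwrite('pics/w1.png',im)
u=proj(c,(437,-303,75)).astype(int);print(u)
x0=max(0,u[0]-100);y0=max(0,u[1]-75);print(x0,y0)
cv2.imwrite('pics/w1c.png',cv2.resize(im[y0:y0+150,x0:x0+200],None,fx=4,fy=4,interpolation=2))
E
```

```text
[ 409.14447561 -312.99931546  242.27122227] 1.775 [-2.61806108e-01 -1.86890302e-01 -1.30146225e-01 -1.89277032e-04
 -1.62753083e+00 -9.56659625e-01]
nut_mid 0.94 [248. 188. 305. 247.] 276.3 213.0 1328 [ 430.4 -314.8   81. ]
cross_hole 0.88 [203. 129. 354. 266.] 279.5 198.3 10053 [ 415.8 -316.9   81. ]
nut_seat 0.6 [246. 188. 304. 244.] 275.7 213.3 1297 [ 430.9 -315.3   81. ]
nut_slot0 0.6 [247. 195. 301. 245.] 275.8 213.0 1191 [ 430.6 -315.2   81. ]
washer_face 0.98 [200. 129. 353. 267.] 279.0 198.3 10156 [ 415.9 -317.3   81. ]
[285 221]
185 146
```

View pics/w1c.png

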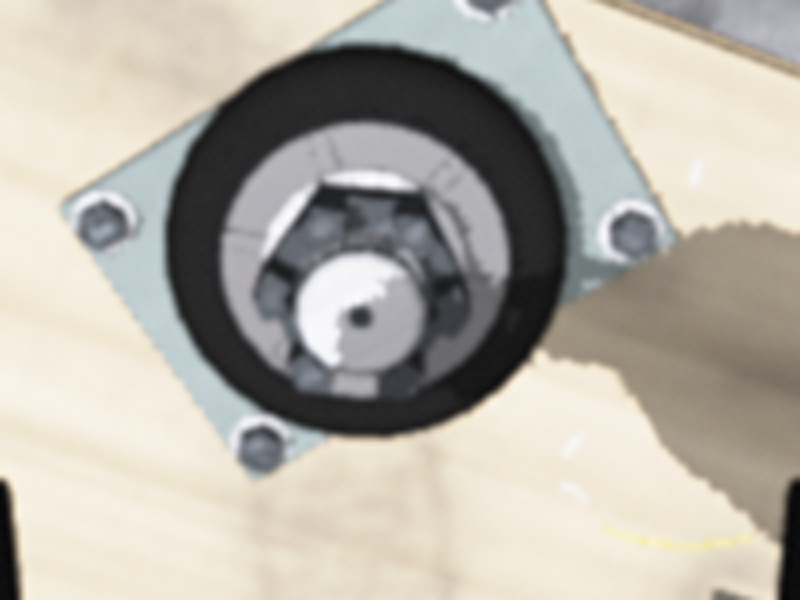

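The crop shows the axle end face centred at (360,317), that is (275,225) full scale. A flat and slot face roughly image-up. The slots need an oblique close view.

```bash
cat >> h.py <<'E'
def go(P,s=None):
    "delta in tool axes to world P"
    s=s or observe();return (R.from_quat(s['orientation']).as_matrix().T@(np.asarray(P)-s['ee_pos'])).round(1)
E
python3 - <<'E'
from h import *
s=observe();p=snapshot('wrist');c=cam(p,s);t=snapshot('top');sd=snapshot('side')
N=atz(c,(275,225.2),88);print('axle top wrist',N, 'tyre', atz(c,(276.8,206),47.5))
ct=cam(t);cs=cam(sd);print('proj top',proj(ct,N),proj(cs,N))
a=R.from_quat(s['orientation']).as_matrix()
for ti in (-43,):
    r=a@R.from_rotvec([0,np.radians(ti),0]).as_matrix()
    T=np.r_[N[:2],75]-r@np.array([21,-1,-27]);print(ti,T,go(T,s))
E
```

```text
axle top wrist [ 438.62943793 -314.31117974   88.        ] tyre [ 432.0325594  -315.86122272   47.5       ]
proj top [415.66045048 222.62406314] [382.88445707 152.6030988 ]
-43 [ 443.38769612 -311.51715055  108.77206508] [133.6  -9.1  34.5]
```

Request:
arm_command(
  deltas=[
    [20,-4,15,0,0,0,85],
    [30,-5,19,0,-5,0,85],
    [0,0,0,0,-10,0,85],
    [0,0,0,0,-10,0,85],
    [0,0,0,0,-10,0,85],
    [0,0,0,0,-8,0,85],
    [0,0,0,0,0,0,85],
  ],
)

```text
time: 3.1
ee_pos: [441.7, -312.4, 191.6]
orientation: [-0.068, 0.393, 0.158, 0.903]
force: [-0.1, -0.0, 1.1]
finger_gap: 84.8
```

```bash
python3 - <<'E'
from h import *
s=observe();p=snapshot('wrist');c=cam(p,s);print(s['ee_pos'],s['time'],np.round(s['joints'],2))
print(proj(c,(438.6,-314.3,88)),go((443,-311,112),s))
for t in('nut_mid','cross_hole'):
    for m in masks_of(p,t)[:2]: print(t,round(m['conf'],2),np.round(m['box']))
cv2.imwrite('pics/w2.png',p['color'])
E
```

```text
[ 441.69142649 -312.38773701  191.59887892] 3.1 [-0.7  -0.34 -0.29 -0.67 -1.26 -0.44]
[284.96311084 110.44934099] [ 59.4   0.7 -53.1]
nut_mid 0.63 [246.  41. 333. 132.]
cross_hole 0.72 [243.  37. 330. 133.]
```

Request:
arm_command(
  deltas=[
    [18,0,-16,0,0,0,85],
    [27,0,-24,0,0,0,85],
    [10,0,-10,0,0,0,85],
    [0,0,0,0,0,0,85],
  ],
)

```text
time: 3.75
ee_pos: [444.2, -309.8, 116.6]
orientation: [-0.069, 0.394, 0.16, 0.903]
force: [0.5, -0.4, 0.3]
finger_gap: 85.1
```

```bash
python3 - <<'E'
from h import *
s=observe();p=snapshot('wrist');c=cam(p,s);print(s['ee_pos'],s['time'])
u=proj(c,(438.6,-314.3,75));print(u,proj(c,(438.6,-314.3,88)))
u=u.astype(int);x0=max(0,u[0]-100);y0=max(0,u[1]-75);print(x0,y0)
cv2.imwrite('pics/w3f.png',p['color'])
cv2.imwrite('pics/w3.png',cv2.resize(p['color'][y0:y0+150,x0:x0+200],None,fx=4,fy=4,interpolation=2))
E
```

```text
[ 444.18059565 -309.82435792  116.58759456] 3.75
[282.1027327  194.25499769] [282.04936827 217.05111744]
182 119
```

View pics/w3.png

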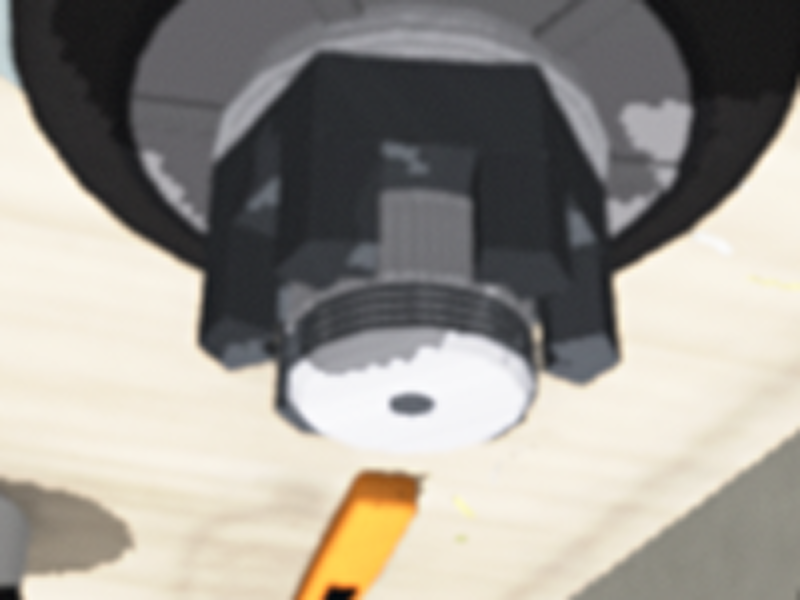

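The view is upside down. The facing slot, crop x 380–475, shows unbroken steel thread, so the hole isn't behind this slot. I'll swing the camera about 70° round the axle.

Request:
arm_command(
  deltas=[
    [0,0,0,3.7,0,-3.4,85],
    [0,0,0,7.3,0,-6.8,85],
    [0,0,0,7.3,0,-6.8,85],
    [0,0,0,7.3,0,-6.8,85],
    [0,0,0,7.3,0,-6.8,85],
    [0,0,0,7.3,0,-6.8,85],
    [0,0,0,7.3,0,-6.8,85],
    [0,0,0,3.7,0,-3.4,85],
    [0,0,0,0,0,0,85],
  ],
)

```text
time: 4.92
ee_pos: [430.7, -319.5, 108.9]
orientation: [0.107, 0.409, -0.252, 0.871]
force: [0.2, 0.2, -0.8]
finger_gap: 85.3
```

```bash
python3 - <<'E'
from h import *
s=observe();p=snapshot('wrist');c=cam(p,s);print(s['ee_pos'],s['time'],np.round(s['joints'],2))
print(R.from_quat(s['orientation']).as_matrix().round(2))
u=proj(c,(438.6,-314.3,75));print(u,proj(c,(438.6,-314.3,88)))
u=u.astype(int);x0=max(0,u[0]-100);y0=max(0,u[1]-75);print(x0,y0)
cv2.imwrite('pics/w4f.png',p['color'])
cv2.imwrite('pics/w4.png',cv2.resize(p['color'][y0:y0+150,x0:x0+200],None,fx=4,fy=4,interpolation=2))
E
```

```text
[ 430.69729847 -319.48347633  108.88429742] 4.925 [-0.1  -0.79 -1.08  0.47 -0.7  -2.29]
[[ 0.54  0.53  0.66]
 [-0.35  0.85 -0.39]
 [-0.77 -0.02  0.64]]
[303.8382952  219.16187792] [304.15475426 241.57011942]
203 144
```

View pics/w4.png

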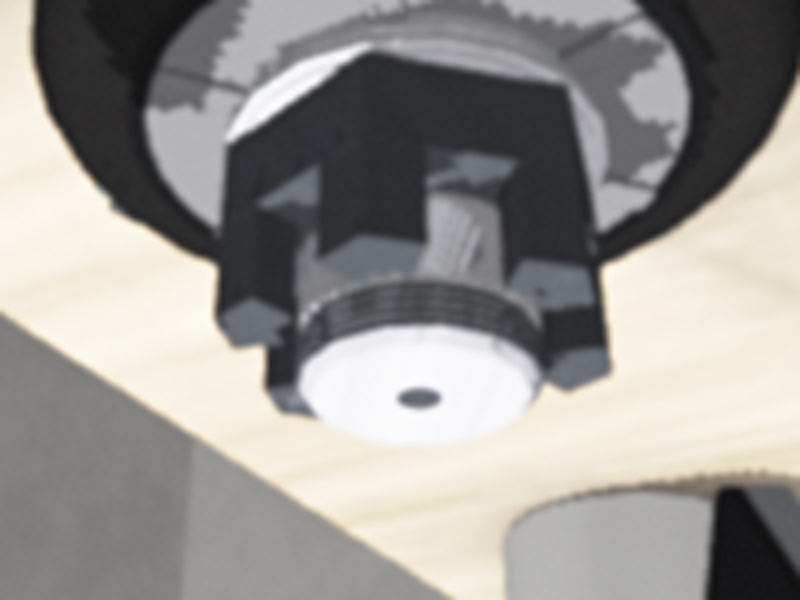

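This slot, crop 430–510, also shows plain thread. That leaves the third slot pair, near azimuth 80°/260°, as the one close to the hole. I'll look from the −y side.

Request:
arm_command(
  deltas=[
    [0,0,0,-3.9,0,3.2,85],
    [0,0,0,-7.8,0,6.4,85],
    [0,0,0,-7.8,0,6.4,85],
    [0,0,0,-7.8,0,6.4,85],
    [0,0,0,-7.8,0,6.4,85],
    [0,0,0,-7.8,0,6.4,85],
    [0,0,0,-7.8,0,6.4,85],
    [0,0,0,-7.8,0,6.4,85],
    [0,0,0,-7.8,0,6.4,85],
    [0,0,0,-7.8,0,6.4,85],
    [0,0,0,-7.8,0,6.4,85],
    [0,0,0,-3.9,0,3.2,85],
    [0,0,0,0,0,0,85],
  ],
)

```text
time: 6.6
ee_pos: [420.7, -326.5, 100.4]
orientation: [-0.216, 0.386, 0.468, 0.765]
force: [-0.5, 0.4, -0.1]
finger_gap: 85.1
```

```bash
cat > look.py <<'E'
from h import *
import sys
n,f=sys.argv[1],4
s=observe();p=snapshot('wrist');c=cam(p,s);print(s['ee_pos'],s['time'],np.round(s['joints'],2))
print(R.from_quat(s['orientation']).as_matrix().round(2))
P=eval(sys.argv[2]) if len(sys.argv)>2 else (438.6,-314.3,75)
u=proj(c,P);print(u,proj(c,(438.6,-314.3,88)))
u=u.astype(int);x0=min(max(0,u[0]-100),360);y0=min(max(0,u[1]-75),270);print(x0,y0)
cv2.imwrite(f'pics/{n}f.png',p['color'])
np.savez(f'pics/{n}.npz',K=c[0],r=c[1],t=c[2])
cv2.imwrite(f'pics/{n}.png',cv2.resize(p['color'][y0:y0+150,x0:x0+200],None,fx=4,fy=4,interpolation=2))
E
python3 look.py w5
```

```text
[ 420.69269115 -326.52447109  100.35127553] 6.6 [-0.73  0.14  0.01 -0.63 -1.64  0.25]
[[ 0.26 -0.88  0.39]
 [ 0.55  0.47  0.69]
 [-0.79  0.03  0.61]]
[265.90184571 251.59688842] [265.85252118 273.58128732]
165 176
```

View pics/w5.png

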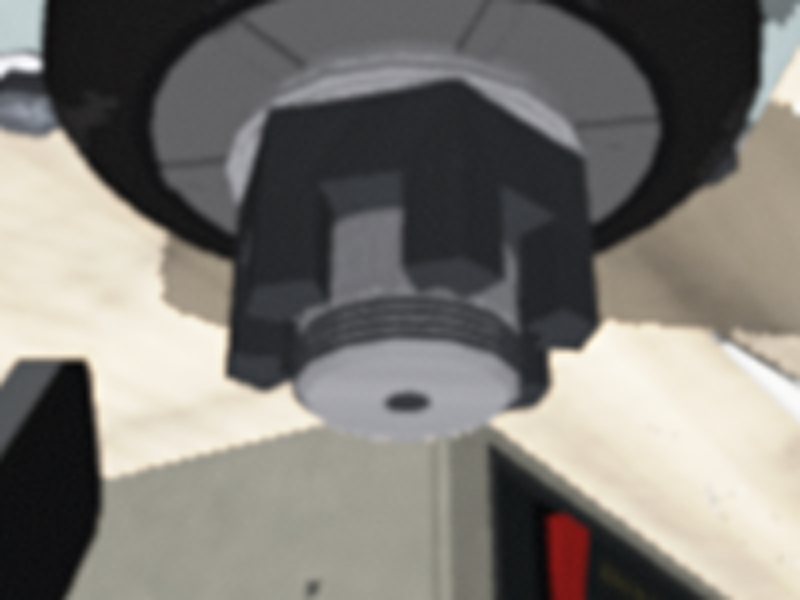

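The left slot, crop 330–405, shows grey too. To tell hole from steel I'll compare all three slots with enhanced contrast.

```bash
python3 - <<'E'
import cv2,numpy as np
o=[]
for f,(x,y) in (('w3f',(182+107,119+58)),('w4f',(203+116,144+60)),('w5f',(165+92,176+62)),('w4f',(203+78,144+60))):
    im=cv2.imread(f'pics/{f}.png');c=im[y-19:y+19,x-25:x+25].astype(float)
    c=np.clip((c-20)*1.6,0,255).astype('uint8');o.append(cv2.resize(c,(396,300),interpolation=cv2.INTER_LANCZOS4))
cv2.imwrite('pics/cmp.png',np.vstack([np.hstack(o[:2]),np.hstack(o[2:])]))
E
```

```text
(no output)
```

View pics/cmp.png

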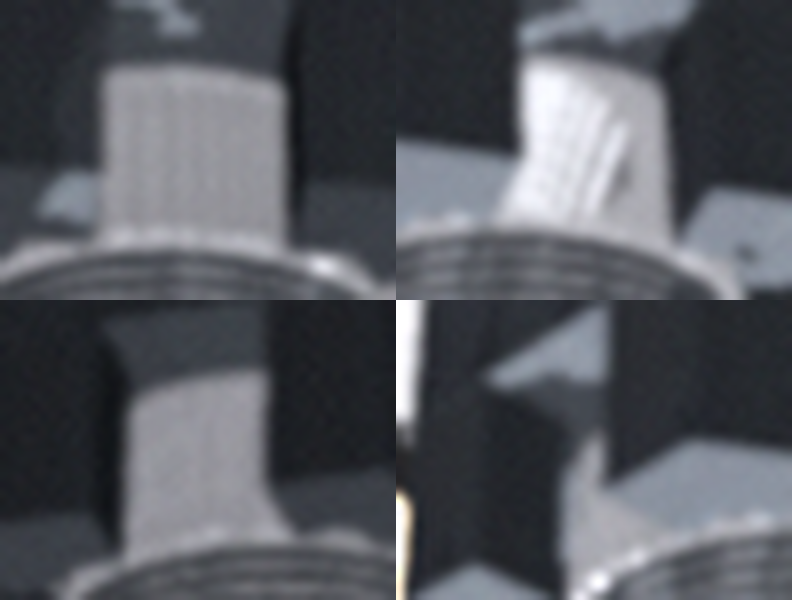

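```bash
python3 - <<'E'
from h import *
p=snapshot('wrist')
D={'w3f':([444.18,-309.82,116.59],[-.069,.394,.16,.903],(285,219.8),200),
'w4f':([430.7,-319.48,108.88],[.107,.409,-.252,.871],(307.8,243.5),149),
'w5f':([420.69,-326.52,100.35],[-.216,.386,.468,.765],(267,276.5),240)}
A=[];b=[];cs={}
for k,(e,q,u,az) in D.items():
    c=cam(p,dict(ee_pos=e,orientation=q));cs[k]=c
    K,r,t=c;d=r.T@np.linalg.solve(K,[*u,1.]);d/=np.linalg.norm(d);o=-r.T@t
    Q=np.eye(3)-np.outer(d,d);A.append(Q);b.append(Q@o)
N=np.linalg.lstsq(np.vstack(A),np.hstack(b),rcond=None)[0];print('axle top',N)
o=[]
for k,(e,q,u,az) in D.items():
    c=cs[k];off=np.array(u)-proj(c,N);cp=-c[1].T@c[2];a0=round(np.degrees(np.arctan2(*(cp-N)[1::-1])))
    print(k,off.round(1),a0)
    th=np.radians(np.arange(a0-75,a0+75,.375));zz=np.arange(90,62,-.14)
    m=np.zeros((len(zz),len(th),2),np.float32)
    for i,z in enumerate(zz):
        for j,a in enumerate(th): m[i,j]=proj(c,N+[15*np.cos(a),15*np.sin(a),z-88])+off
    im=cv2.remap(cv2.imread(f'pics/{k}.png'),m[...,0],m[...,1],2)
    im=np.clip((im.astype(float)-20)*1.5,0,255).astype('uint8')
    im=cv2.resize(im,(800,im.shape[0]))
    for a in range((a0-75)//10*10+10,a0+75,10):
        x=int((a-a0+75)/150*800);cv2.line(im,(x,0),(x,6),(0,0,255),1);cv2.putText(im,str(a),(x-10,18),0,.4,(0,0,255),1)
    o.append(im)
cv2.imwrite('pics/unw.png',np.vstack(o)[:600])
E
```

```text
axle top [ 439.0200403  -312.16430352   88.40245894]
w3f [ 0.  -0.3] -160
w4f [-0.2 -0.4] 152
w5f [-0.2  0.6] -120
```

View pics/unw.png

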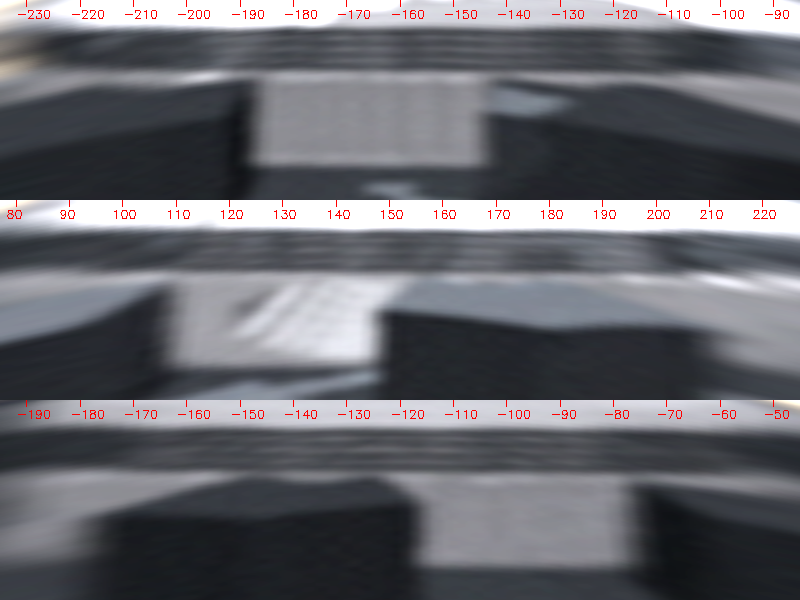

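```bash
python3 - <<'E'
from h import *
p=snapshot('wrist')
acc=np.mean([snapshot('wrist')['color'].astype(float) for _ in range(8)],0)
N=np.array([439.02,-312.16,88.4])
D={'w3f':([444.18,-309.82,116.59],[-.069,.394,.16,.903],(285,219.8),[170,216]),
'w4f':([430.7,-319.48,108.88],[.107,.409,-.252,.871],(307.8,243.5),[104,150]),
'w5f':([420.69,-326.52,100.35],[-.216,.386,.468,.765],(267,276.5),[240,286])}
o=[]
for k,(e,q,u,(a1,a2)) in D.items():
    c=cam(p,dict(ee_pos=e,orientation=q));off=np.array(u)-proj(c,N)
    th=np.radians(np.arange(a1,a2,.1));zz=np.arange(83,65,-.04)
    m=np.array([[proj(c,N+[15*np.cos(a),15*np.sin(a),z-88])+off for a in th] for z in zz],np.float32)
    src=acc if k=='w5f' else cv2.imread(f'pics/{k}.png').astype(float)
    g=cv2.remap(src.astype(np.float32),m[...,0],m[...,1],2).mean(2)
    q=g[60:380,60:-60];lo,hi=np.percentile(q,[2,98]);print(k,lo,hi)
    if k=='w4f': lo,hi=90,190
    else: lo,hi=np.median(q)-22,np.median(q)+22
    im=cv2.resize(np.clip((g-lo)/(hi-lo)*255,0,255).astype('uint8'),(395,295));cv2.putText(im,f'{a1}-{a2}',(5,12),0,.4,255,1);o.append(im)
o.append(np.zeros_like(o[0]))
cv2.imwrite('pics/st.png',np.vstack([np.hstack(o[:2]),np.hstack(o[2:])]))
E
```

```text
w3f 87.12520919799805 132.06010040283203
w4f 86.22345397949219 177.746103515625
w5f 46.06313377380371 122.61258163452149
```

View pics/st.png

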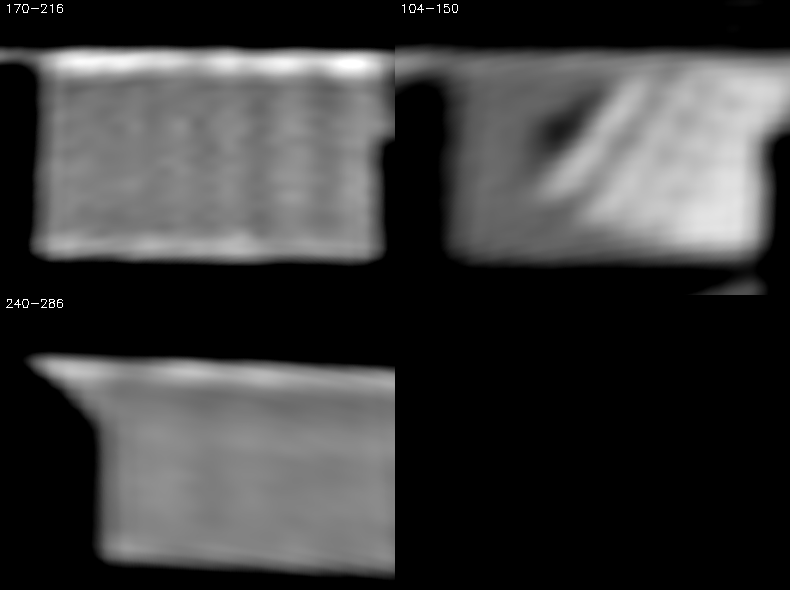

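Only the 134° slot has structure. A curved edge with a dark patch starts at about azimuth 121°, z 68–79, and it could be the hole rim, which would put the hole axis near 142°. I'll get a closer view from that azimuth.

```bash
cat >> h.py <<'E'
N=np.array([439.,-312.2,88.])
def pose(az,tilt):
    "tool orientation: z_tool heading az (deg), leaning forward by tilt"
    a=np.radians(az);t=np.radians(tilt);f=np.array([np.cos(a),np.sin(a),0]);d=np.array([0,0,-1.])
    x=np.cos(t)*d+np.sin(t)*f;z=np.cos(t)*f-np.sin(t)*d;return np.c_[x,np.cross(z,x),z]
def rotto(r,s=None):
    s=s or observe();return np.degrees(R.from_matrix(R.from_quat(s['orientation']).as_matrix().T@r).as_rotvec()).round(1)
E
python3 - <<'E'
from h import *
s=observe();r=pose(-38,28);T=N-[0,0,14]-r@[-8,-1,-36.5]
print(r.round(2));print('T',T,'rot',rotto(r,s),'up60 delta',go(s['ee_pos']+[0,0,60],s))
P=np.array(s['ee_pos'])+[0,0,60];print('then in new frame',(r.T@(T-P)).round(1))
E
```

```text
[[ 0.37  0.62  0.7 ]
 [-0.29  0.79 -0.54]
 [-0.88  0.    0.47]]
T [ 467.97093582 -333.56555753   84.0721313 ] rot [ 83.4   5.2 -55.2] up60 delta [-47.6   2.   36.4]
then in new frame [87.7 23.7  2.2]
```

Request:
arm_command(
  deltas=[
    [-24,1,18,0,0,0,85],
    [-24,1,18,4.2,0.3,-2.8,85],
    [0,0,0,8.3,0.5,-5.5,85],
    [0,0,0,8.3,0.5,-5.5,85],
    [0,0,0,8.3,0.5,-5.5,85],
    [0,0,0,8.3,0.5,-5.5,85],
    [0,0,0,8.3,0.5,-5.5,85],
    [0,0,0,8.3,0.5,-5.5,85],
    [0,0,0,8.3,0.5,-5.5,85],
    [0,0,0,8.3,0.5,-5.5,85],
    [0,0,0,8.3,0.5,-5.5,85],
    [20,10,0,4.2,0.3,-2.8,85],
    [30,14,0,0,0,0,85],
    [10,0,0,0,0,0,85],
    [0,0,0,0,0,0,85],
  ],
)

```text
time: 9.02
ee_pos: [453.9, -321.1, 105.9]
orientation: [0.152, 0.494, -0.247, 0.82]
force: [0.0, -0.3, 0.6]
finger_gap: 85.1
```

```bash
python3 - <<'E'
from h import *
s=observe();r=pose(-38,28);T=N-[0,0,14]-r@[-8,-1,-36.5]
print(s['ee_pos'],s['time'],np.round(s['joints'],2),go(T,s),rotto(r,s))
p=snapshot('wrist');print(proj(cam(p,s),N))
E
```

```text
[ 453.88162436 -321.08306722  105.87494543] 9.025 [-0.14 -0.5  -0.78  0.27 -0.87 -2.15] [28.  -2.7  6.3] [ 3.7 -0.2 -2.3]
[284.08196477 223.08638222]
```

Request:
arm_command(
  deltas=[
    [10,0,3,0,0,0,85],
    [10,-2,3,0,0,0,85],
    [0,0,0,0,0,0,85],
  ],
)

```text
time: 9.45
ee_pos: [465.0, -331.0, 90.2]
orientation: [0.152, 0.494, -0.247, 0.82]
force: [-0.1, -0.2, 0.1]
finger_gap: 84.6
```

```bash
python3 - <<'E'
from h import *
s=observe();p=snapshot('wrist');c=cam(p,s);print(s['ee_pos'],s['time'])
cp=-c[1].T@c[2];print('cam az',np.degrees(np.arctan2(*(cp-N)[1::-1])),np.linalg.norm(cp-N))
acc=np.mean([snapshot('wrist')['color'].astype(float) for _ in range(6)],0)
cv2.imwrite('pics/w6f.png',acc.astype('uint8'));np.savez('pics/w6.npz',K=c[0],r=c[1],t=c[2])
u=proj(c,N);print(u)
x0,y0=int(u[0])-50,int(u[1])-60
cr=acc[y0:y0+75,x0:x0+100]
cv2.imwrite('pics/w6.png',cv2.resize(np.clip(cr*1.4,0,255).astype('uint8'),(800,600),interpolation=2));print(x0,y0)
E
```

```text
[ 465.04672644 -331.00091371   90.23246508] 9.45
cam az 147.78924937438782 126.59217446549374
[289.51170614 226.79962696]
239 166
```

View pics/w6.png

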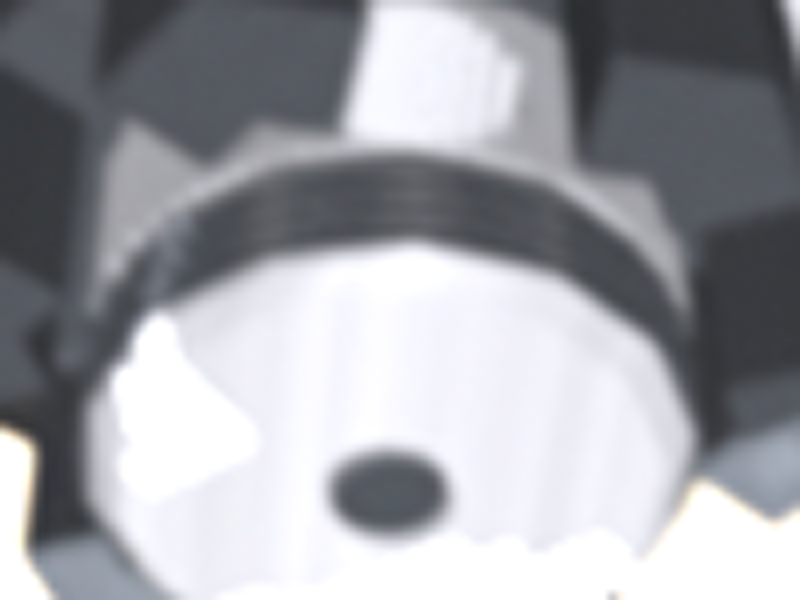

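This view shows only a jagged sun shadow in the slot, with no hole. The gaps I haven't seen (azimuth 150–171 and 35–63) open up when the nut turns the first 30°, and that turn is needed anyway. So I'll grip the nut now.

```bash
python3 - <<'E'
from h import *
s=observe();r0=pose(-33,0)
print('untilt',rotto(r0,s),'up',go(s['ee_pos']+np.array([0,0,50]),s))
P=s['ee_pos']+np.array([0,0,50]);r=pose(104,0);print('in final frame',(r.T@(np.r_[N[:2],66]-P)).round(1), 'in r0',(r0.T@(np.r_[N[:2],66]-P)).round(1))
E
```

```text
untilt [-0.7 27.9 -0.1] up [-44.2   0.3  23.4]
in final frame [75.7 21.3 24.2] in r0 [ 75.7   0.9 -32.2]
```

Request:
arm_command(
  deltas=[
    [-22,0,12,0,0,0,85],
    [-22,0,11,0,0,0,85],
    [0,0,0,-0.2,9.3,0,85],
    [0,0,0,-0.2,9.3,0,85],
    [0,0,0,-0.2,9.3,0,85],
    [0,1,-16,-5,0,0,85],
    [0,3,-16,-10,0,0,85],
    [0,0,0,-10,0,0,85],
    [0,0,0,-10,0,0,85],
    [0,0,0,-10,0,0,85],
    [0,0,0,-10,0,0,85],
    [0,0,0,-10,0,0,85],
    [0,0,0,-10,0,0,85],
    [0,0,0,-10,0,0,85],
    [0,0,0,-10,0,0,85],
    [0,0,0,-10,0,0,85],
    [0,0,0,-10,0,0,85],
    [0,0,0,-10,0,0,85],
    [0,0,0,-10,0,0,85],
    [0,0,0,0,0,0,85],
  ],
)

```text
time: 12.3
ee_pos: [439.6, -310.8, 141.1]
orientation: [-0.549, 0.445, 0.549, 0.447]
force: [0.5, 0.2, -0.3]
finger_gap: 85.1
```

```bash
python3 - <<'E'
from h import *
s=observe();print(s['ee_pos'],s['time'],np.round(s['joints'],2));r=pose(104,0)
print(rotto(r,s),go((N[0],N[1],66),s), np.round(s['ft_torque'],3))
p=snapshot('wrist');c=cam(p,s);cv2.imwrite('pics/w7f.png',p['color']);np.savez('pics/w7.npz',K=c[0],r=c[1],t=c[2]);print(proj(c,N))
for m in masks_of(p,'nut_mid')[:1]: print(m['conf'],m['box'])
E
```

```text
[ 439.59176413 -310.82782147  141.09232858] 12.3 [-0.24 -0.11 -0.25 -0.   -1.44  0.45]
[-2.2  0.1  0.1] [75.1  1.  -1.4] [-0.107 -0.027  0.053]
[285.90177381 236.80589608]
0.87 [249.0, 184.4, 328.2, 268.3]
```

```bash
python3 - <<'E'
from h import *
im=cv2.imread('pics/w7f.png');g=cv2.cvtColor(im,6);d=np.load('pics/w7.npz');c=(d['K'],d['r'],d['t'])
w=cv2.GaussianBlur(g,(3,3),0)[222:252,271:301];print(w[::2,::2])
n,l,st,ce=cv2.connectedComponentsWithStats((w<120).astype('uint8'));print(st,ce+[271,222])
for q in ce[1:]: print(atz(c,q+[271,222],88))
E
```

```text
[[246 249 250 250 249 249 249 248 247 246 246 245 246 247 248]
 [248 248 249 250 250 249 249 249 248 246 246 245 245 246 247]
 [248 248 248 249 250 250 248 248 249 247 246 246 245 245 246]
 [247 248 248 248 249 250 249 249 249 249 247 246 246 245 245]
 [247 247 247 247 248 249 250 246 245 249 249 247 246 245 245]
 [246 246 247 247 247 245 218 177 180 223 248 248 247 246 245]
 [247 246 246 247 248 226 138 108 110 150 228 249 248 246 246]
 [246 247 246 246 247 217 120 105 104 125 219 248 249 248 246]
 [245 246 246 246 247 233 154 111 110 154 237 249 248 248 247]
 [245 245 246 246 246 246 226 191 190 227 248 249 248 248 248]
 [246 245 245 246 246 246 246 246 246 247 248 249 249 248 248]
 [246 247 245 244 246 246 246 246 247 247 247 248 249 248 247]
 [246 246 246 245 244 246 246 246 246 247 246 247 248 249 249]
 [246 246 246 246 244 245 246 246 246 246 246 246 247 248 248]
 [229 245 246 246 246 244 245 246 246 245 246 246 246 247 247]]
[[  0   0  30  30 878]
 [ 13  12   5   5  22]] [[285.48974943 236.51480638]
 [285.90909091 235.90909091]]
[ 439.11741772 -312.77595497   88.        ]
```

Request:
arm_command(
  deltas=[
    [20,0,-1,-1.1,0,0,85],
    [30,1,0,-1.1,0,0,85],
    [20,0,0,0,0,0,85],
    [5,0,0,0,0,0,85],
    [0,0,0,0,0,0,85],
  ],
)

```text
time: 13.02
ee_pos: [438.7, -311.9, 65.8]
orientation: [-0.557, 0.434, 0.558, 0.436]
force: [0.5, -0.3, 0.9]
finger_gap: 85.1
```

```bash
python3 - <<'E'
from h import *
s=observe();print(s['ee_pos'],s['time'],np.round(s['force'],2),np.round(s['ft_torque'],3),go((N[0],N[1],66),s),rotto(pose(104,0),s))
E
```

```text
[ 438.69989036 -311.93725493   65.7787052 ] 13.025 [ 0.52 -0.31  0.94] [-0.041  0.054  0.001] [-0.2 -0.2 -0.3] [0.1 0.2 0. ]
```

Request:
arm_command(
  deltas=[
    [0,0,0,0,0,0,42],
    [0,0,0,0,0,0,42],
    [0,0,0,0,0,0,42],
    [0,0,0,0,0,0,42],
  ],
  newtons=60,
)

```text
time: 13.52
ee_pos: [439.1, -312.1, 66.9]
orientation: [-0.558, 0.434, 0.558, 0.436]
force: [-1.9, 1.3, 5.6]
finger_gap: 44.7
```

```bash
cat > st.py <<'E'
from h import *
s=observe();m=R.from_quat(s['orientation']).as_matrix()
f,q,e=np.array(s['force']),np.array(s['ft_torque']),np.array(s['ee_pos'])
print('t',s['time'],'pos',e.round(1),'yaz',round(np.degrees(np.arctan2(m[1,1],m[0,1])),1),'F',f.round(1),'T',q.round(3),'gap',round(s['finger_gap'],1),'j6',round(s['joints'][5],2),'jt6',round(s['joint_torque'][5],3))
E
python3 st.py
```

```text
t 13.525 pos [ 439.1 -312.1   66.9] yaz -165.9 F [-1.9  1.3  5.6] T [0.538 0.708 0.095] gap 44.7 j6 0.49 jt6 -0.085
```

Request:
arm_command(
  deltas=[
    [0,0,0,4,0,0,42],
    [0,0,0,6,0,0,42],
    [0,0,0,6,0,0,42],
    [0,0,0,6,0,0,42],
  ],
)

```text
time: 14.02
ee_pos: [439.0, -312.1, 66.9]
orientation: [-0.463, 0.533, 0.464, 0.535]
force: [-2.5, 1.1, 6.1]
finger_gap: 44.6
```

```bash
python3 st.py
```

```text
t 14.025 pos [ 439.  -312.1   66.9] yaz 171.9 F [-2.5  1.1  6.1] T [0.464 0.725 0.259] gap 44.6 j6 0.11 jt6 0.846
```

Request:
arm_command(
  deltas=[
    [0,0,0,3,0,0,42],
    [0,0,0,3,0,0,42],
    [0,0,0,3,0,0,42],
  ],
)

```text
time: 14.4
ee_pos: [438.9, -312.1, 66.8]
orientation: [-0.42, 0.568, 0.421, 0.569]
force: [-1.9, 1.0, 5.1]
finger_gap: 44.6
```

```bash
python3 st.py
```

```text
t 14.4 pos [ 438.9 -312.1   66.8] yaz 163.0 F [-1.9  1.   5.1] T [0.446 0.772 0.252] gap 44.6 j6 -0.05 jt6 0.299
```

Drag reads a clean 0.25 N m at 31° of turn, so the nut isn't bedded yet. The wrist camera can see into the free slots while I hold the nut, so I'll record unwraps as I go.

```bash
cat > unw.py <<'E'
from h import *
import sys
s=observe();p=snapshot('wrist');c=cam(p,s);acc=np.mean([p['color'].astype(float)]+[snapshot('wrist')['color'].astype(float) for _ in range(2)],0)
cp=-c[1].T@c[2];a0=np.degrees(np.arctan2(*(cp-N)[1::-1]))%360;print('cam az',a0,'axle px',proj(c,N))
cv2.imwrite(f'pics/{sys.argv[1]}f.png',acc.astype('uint8'));np.savez(f'pics/{sys.argv[1]}.npz',K=c[0],r=c[1],t=c[2],a0=a0)
E
python3 unw.py t31
```

```text
cam az 253.40883722880082 axle px [285.69444439 309.80569737]
```

Request:
arm_command(
  deltas=[
    [0,0,0,3,0,0,42],
    [0,0,0,3,0,0,42],
    [0,0,0,3,0,0,42],
  ],
)

```text
time: 14.92
ee_pos: [438.9, -312.1, 66.7]
orientation: [-0.374, 0.599, 0.375, 0.6]
force: [-2.0, 1.3, 5.3]
finger_gap: 44.7
```

```bash
python3 st.py; python3 unw.py t40
```

```text
t 14.925 pos [ 438.9 -312.1   66.7] yaz 154.0 F [-2.   1.3  5.3] T [0.474 0.808 0.232] gap 44.7 j6 -0.21 jt6 0.299
cam az 244.54539343970038 axle px [286.03309336 309.64496257]
```

Request:
arm_command(
  deltas=[
    [0,0,0,3,0,0,42],
    [0,0,0,3,0,0,42],
    [0,0,0,3,0,0,42],
  ],
)

```text
time: 15.45
ee_pos: [438.8, -312.0, 66.7]
orientation: [-0.326, 0.626, 0.327, 0.628]
force: [-2.8, 1.8, 4.3]
finger_gap: 44.8
```

```bash
python3 st.py; python3 unw.py t49
python3 - <<'E'
from h import *
o=[]
for k in('t31','t40','t49'):
    d=np.load(f'pics/{k}.npz');c=(d['K'],d['r'],d['t']);im=cv2.imread(f'pics/{k}f.png').astype(np.float32)
    A=np.arange(180,340,.2);Z=np.arange(89,66,-.115)
    m=np.array([[proj(c,N+[15*np.cos(a),15*np.sin(a),z-88]) for a in np.radians(A)] for z in Z],np.float32)
    g=np.clip((cv2.remap(im,m[...,0],m[...,1],2)-20)*1.6,0,255).astype('uint8')
    for a in range(190,340,10): cv2.putText(g,str(a),(int((a-180)*5)-12,10),0,.35,(0,0,255),1);cv2.line(g,(int((a-180)*5),12),(int((a-180)*5),18),(0,0,255),1)
    o.append(g)
cv2.imwrite('pics/tt.png',np.vstack(o)[:600])
E
```

```text
t 15.45 pos [ 438.8 -312.    66.7] yaz 145.0 F [-2.8  1.8  4.3] T [0.465 0.771 0.24 ] gap 44.8 j6 -0.36 jt6 0.299
cam az 235.66660093061122 axle px [286.30133204 309.45107985]
```

View pics/tt.png

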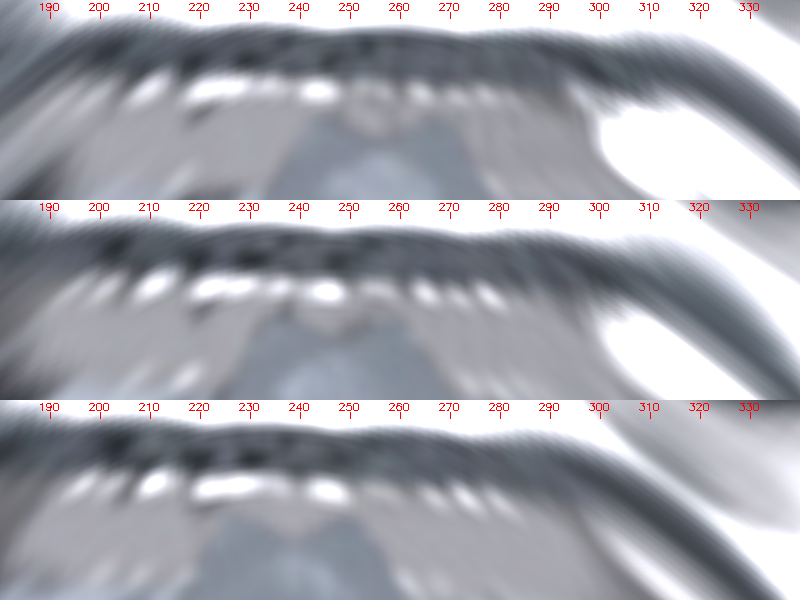

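Request:
arm_command(
  deltas=[
    [0,0,0,3,0,0,42],
    [0,0,0,3,0,0,42],
    [0,0,0,3,0,0,42],
  ],
)

```text
time: 15.98
ee_pos: [438.8, -312.0, 66.7]
orientation: [-0.276, 0.65, 0.277, 0.651]
force: [-2.4, 2.0, 4.1]
finger_gap: 45.2
```

```bash
python3 st.py
```

```text
t 15.975 pos [ 438.8 -312.    66.7] yaz 136.0 F [-2.4  2.   4.1] T [0.505 0.833 0.218] gap 45.2 j6 -0.52 jt6 0.299
```

Request:
arm_command(
  deltas=[
    [0,0,0,3,0,0,42],
    [0,0,0,3,0,0,42],
    [0,0,0,3,0,0,42],
  ],
)

```text
time: 16.35
ee_pos: [438.8, -312.0, 66.6]
orientation: [-0.224, 0.67, 0.225, 0.671]
force: [-1.9, 2.4, 4.6]
finger_gap: 44.9
```

```bash
python3 st.py
```

```text
t 16.35 pos [ 438.8 -312.    66.6] yaz 127.0 F [-1.9  2.4  4.6] T [0.492 0.865 0.199] gap 44.9 j6 -0.68 jt6 0.299
```

Request:
arm_command(
  deltas=[
    [0,0,0,3,0,0,42],
    [0,0,0,3,0,0,42],
    [0,0,0,3,0,0,42],
  ],
)

```text
time: 16.73
ee_pos: [438.7, -312.0, 66.6]
orientation: [-0.171, 0.686, 0.172, 0.686]
force: [-2.4, 1.4, 4.5]
finger_gap: 45.1
```

```bash
python3 st.py
```

```text
t 16.725 pos [ 438.7 -312.    66.6] yaz 118.1 F [-2.4  1.4  4.5] T [0.518 0.904 0.627] gap 45.1 j6 -0.83 jt6 -0.063
```

Request:
arm_command(
  deltas=[
    [0,0,0,3,0,0,42],
    [0,0,0,3,0,0,42],
    [0,0,0,3,0,0,42],
  ],
)

```text
time: 17.1
ee_pos: [438.7, -311.9, 66.5]
orientation: [-0.116, 0.697, 0.118, 0.698]
force: [-3.2, 1.2, 4.8]
finger_gap: 44.9
```

```bash
python3 st.py
```

```text
t 17.1 pos [ 438.7 -311.9   66.5] yaz 109.1 F [-3.2  1.2  4.8] T [0.543 0.943 0.602] gap 44.9 j6 -0.99 jt6 -0.051
```

The moment rose from 0.22 to 0.60–0.63 N m between 67° and 76° of turn, so the nut has bedded. The first aligned slot must come at 88–128° of turn, and we're at 85°. I'll release and look obliquely for the hole.

Request:
arm_command(
  deltas=[
    [0,0,0,0,0,0,85],
    [0,0,0,0,0,0,85],
    [0,0,0,0,0,0,85],
    [-20,0,0,0,0,0,85],
    [-26,0,3,0,-5,0,85],
    [0,0,0,0,-10,0,85],
    [0,0,0,0,-10,0,85],
    [0,0,0,0,-10,0,85],
    [0,0,0,0,-8,0,85],
    [0,0,0,0,0,0,85],
  ],
)

```text
time: 18.35
ee_pos: [440.0, -312.4, 111.1]
orientation: [-0.063, 0.393, 0.151, 0.905]
force: [-0.3, -0.9, 0.5]
finger_gap: 84.7
```

```bash
python3 st.py;python3 unw.py v1
```

```text
t 18.35 pos [ 440.  -312.4  111.1] yaz 108.8 F [-0.3 -0.9  0.5] T [-0.669  1.764 -0.016] gap 84.7 j6 -0.34 jt6 0.865
cam az 199.6560550782469 axle px [287.82375975 232.55796503]
```

Request:
arm_command(
  deltas=[
    [0,0,0,7.3,0,-6.8,85],
    [0,0,0,7.3,0,-6.8,85],
    [0,0,0,7.3,0,-6.8,85],
    [0,0,0,0,0,0,85],
  ],
)

```text
time: 19.0
ee_pos: [437.8, -309.8, 107.3]
orientation: [0.018, 0.408, -0.04, 0.912]
force: [-0.6, 0.6, 0.2]
finger_gap: 84.9
```

```bash
python3 st.py;python3 unw.py v2
```

```text
t 19.0 pos [ 437.8 -309.8  107.3] yaz 85.0 F [-0.6  0.6  0.2] T [0.219 1.818 0.067] gap 84.9 j6 -1.14 jt6 -1.844
cam az 174.63565867006542 axle px [282.13261097 241.53301074]
```

Request:
arm_command(
  deltas=[
    [0,0,0,-7.3,0,6.8,85],
    [0,0,0,-7.3,0,6.8,85],
    [0,0,0,-7.3,0,6.8,85],
    [0,0,0,-7.3,0,6.8,85],
    [0,0,0,-7.3,0,6.8,85],
    [0,0,0,-7.3,0,6.8,85],
    [0,0,0,0,0,0,85],
  ],
)

```text
time: 20.02
ee_pos: [434.7, -315.1, 103.1]
orientation: [-0.158, 0.375, 0.39, 0.826]
force: [0.1, 0.9, -0.8]
finger_gap: 85.0
```

```bash
python3 st.py;python3 unw.py v3
cat > cmp.py <<'E'
from h import *
o=[]
for k in('v1','v2','v3'):
    d=np.load(f'pics/{k}.npz');c=(d['K'],d['r'],d['t']);im=cv2.imread(f'pics/{k}f.png').astype(np.float32);a0=int(d['a0'])
    A=np.arange(a0-50,a0+50,.125);Z=np.arange(83,66,-.085)
    m=np.array([[proj(c,N+[15*np.cos(a),15*np.sin(a),z-88]) for a in np.radians(A)] for z in Z],np.float32)
    g=np.clip((cv2.remap(im,m[...,0],m[...,1],2)-40)*1.7,0,255).astype('uint8')
    for a in range((a0-50)//10*10+10,a0+50,10): cv2.putText(g,str(a),(int((a-a0+50)*8)-12,12),0,.4,(0,0,255),1);cv2.line(g,(int((a-a0+50)*8),14),(int((a-a0+50)*8),20),(0,0,255),1)
    o.append(g)
cv2.imwrite('pics/vv.png',np.vstack(o)[:600])
E
python3 cmp.py
```

```text
t 20.025 pos [ 434.7 -315.1  103.1] yaz 139.8 F [ 0.1  0.9 -0.8] T [-1.444  1.136 -0.013] gap 85.0 j6 0.12 jt6 0.639
cam az 230.2440298334512 axle px [282.34010924 253.79983048]
```

View pics/vv.png

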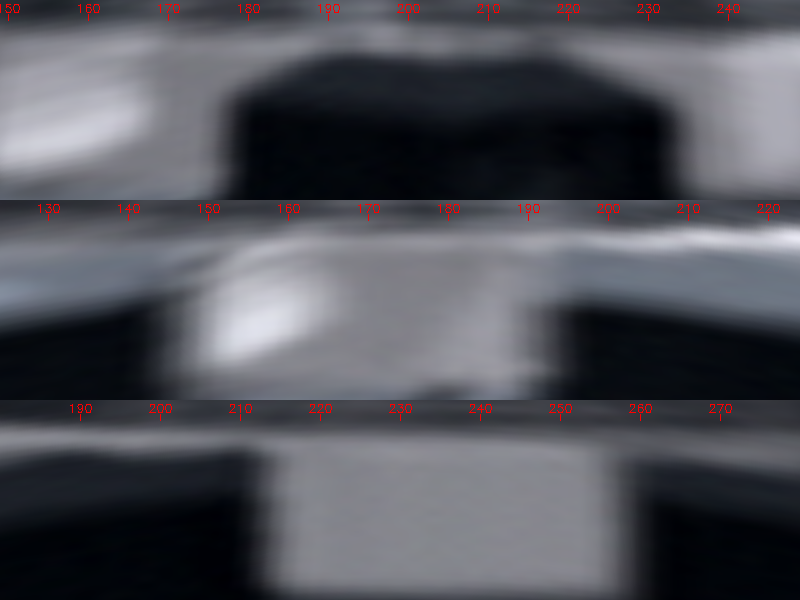

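In the 169° slot (row 2) there's a bright oval whose right rim is at about 164°. Earlier, the left rim of the same feature was at about 121°. The 212–258° slot is blank. Both rims put the hole axis near 142.5°, so the nut needs about 26.5° more, which is 111° of turn and inside the felt window. I'll re-grip it.

```bash
python3 - <<'E'
from h import *
s=observe();r=pose(19,0);print(rotto(r,s),(r.T@(np.r_[N[:2],110]-s['ee_pos'])).round(1))
E
```

```text
[ 28.7  40.4 -12.8] [-5.2 -0.2  5.2]
```

Request:
arm_command(
  deltas=[
    [0,0,0,5.74,8.08,-2.56,85],
    [0,0,0,5.74,8.08,-2.56,85],
    [0,0,0,5.74,8.08,-2.56,85],
    [0,0,0,5.74,8.08,-2.56,85],
    [0,0,0,5.74,8.08,-2.56,85],
    [0,0,5,0,0,0,85],
    [0,0,0,0,0,0,85],
  ],
)

```text
time: 21.05
ee_pos: [438.8, -311.1, 105.1]
orientation: [-0.117, 0.696, 0.118, 0.698]
force: [0.2, -0.1, -0.2]
finger_gap: 85.3
```

```bash
python3 - <<'E'
from h import *
s=observe();r=pose(19,0);print(rotto(r,s),(r.T@(np.r_[N[:2],66]-s['ee_pos'])).round(1),s['ee_pos'])
E
```

```text
[ 0.2  0.1 -0.1] [39.1 -1.1 -0.1] [ 438.76696638 -311.09085493  105.08130702]
```

Descending, gripping and turning 26.5°, reading the moment part-way.

Request:
arm_command(
  deltas=[
    [20,-1,0,0,0,0,85],
    [19,0,0,0,0,0,85],
    [0,0,0,0,0,0,85],
    [0,0,0,0,0,0,42],
    [0,0,0,0,0,0,42],
    [0,0,0,0,0,0,42],
    [0,0,0,0,0,0,42],
    [0,0,0,3,0,0,42],
    [0,0,0,4,0,0,42],
    [0,0,0,4,0,0,42],
    [0,0,0,4,0,0,42],
  ],
  newtons=60,
)

```text
time: 22.42
ee_pos: [439.2, -311.9, 67.2]
orientation: [-0.025, 0.707, 0.025, 0.707]
force: [-3.1, 5.2, 5.5]
finger_gap: 45.0
```

```bash
python3 st.py
```

```text
t 22.425 pos [ 439.2 -311.9   67.2] yaz 94.1 F [-3.1  5.2  5.5] T [1.731 0.979 0.613] gap 45.0 j6 -1.26 jt6 0.133
```

Request:
arm_command(
  deltas=[
    [0,0,0,4,0,0,42],
    [0,0,0,4,0,0,42],
    [0,0,0,3,0,0,42],
    [0,0,0,0,0,0,42],
  ],
)

```text
time: 22.92
ee_pos: [439.2, -311.9, 67.1]
orientation: [0.042, 0.706, -0.042, 0.706]
force: [-2.5, 4.2, 5.8]
finger_gap: 44.9
```

```bash
python3 st.py
```

```text
t 22.925 pos [ 439.2 -311.9   67.1] yaz 83.1 F [-2.5  4.2  5.8] T [1.666 0.995 0.475] gap 44.9 j6 -1.45 jt6 -0.687
```

Request:
arm_command(
  deltas=[
    [0,0,0,0,0,0,85],
    [0,0,0,0,0,0,85],
    [0,0,0,0,0,0,85],
    [-20,0,0,0,0,0,85],
    [-24,0,0,0,-5,0,85],
    [0,0,0,4,-9,0,85],
    [0,0,0,4,-9,0,85],
    [0,0,0,6,-8,-3,85],
    [0,0,0,6,-4,-5,85],
    [0,0,0,4,0,-4,85],
    [0,0,0,0,0,0,85],
  ],
)

```text
time: 24.3
ee_pos: [438.0, -312.8, 109.0]
orientation: [0.134, 0.453, -0.254, 0.844]
force: [0.0, 1.0, 0.1]
finger_gap: 84.7
```

```bash
python3 st.py;python3 unw.py x1
python3 - <<'E'
from h import *
d=np.load('pics/x1.npz');c=(d['K'],d['r'],d['t']);im=cv2.imread('pics/x1f.png');a0=int(d['a0'])
A=np.arange(100,184,4);Z=np.arange(82,66,-1.)
m=np.array([[proj(c,N+[15*np.cos(a),15*np.sin(a),z-88]) for a in np.radians(A)] for z in Z],np.float32)
g=cv2.remap(im,m[...,0],m[...,1],1).mean(2).astype(int)
print('     ',*A)
for z,r in zip(Z,g): print(int(z),*['%3d'%v for v in r])
A=np.arange(a0-50,a0+50,.25);Z=np.arange(84,66,-.06)
m=np.array([[proj(c,N+[15*np.cos(a),15*np.sin(a),z-88]) for a in np.radians(A)] for z in Z],np.float32)
g=cv2.resize(cv2.remap(im,m[...,0],m[...,1],2),(800,300))
for a in range((a0-50)//10*10+10,a0+50,10): cv2.putText(g,str(a),(int((a-a0+50)*8)-12,12),0,.4,(0,0,255),1)
u=proj(c,N-[0,0,12]).astype(int);r=im[u[1]-28:u[1]+28,u[0]-75:u[0]+75]
cv2.imwrite('pics/xx.png',np.vstack([g,cv2.resize(np.clip(r.astype(float)*1.3,0,255).astype('uint8'),(800,299),interpolation=2)]))
E
```

```text
t 24.3 pos [ 438.  -312.8  109. ] yaz 56.6 F [0.  1.  0.1] T [0.897 1.267 0.039] gap 84.7 j6 -2.25 jt6 -1.143
cam az 147.3714211878885 axle px [288.35538965 240.22385911]
      100 104 108 112 116 120 124 128 132 136 140 144 148 152 156 160 164 168 172 176 180
82  78  82  80  80  82  79  79  78  76  78  81  82  79  76  72  80  89  91  81  69  67
81 111 117 117 112 110 108 110 113 113 115 116 112 111 109 107 117 120 110 102 101 105
80 127 130 130 128 124 125 125 130 141 152 158 160 158 150 138 144 144 129 122 130 132
79 120 121 122 121 119 117 114 133 155 166 175 177 176 172 157 140 128 119 116 121 124
78 114 115 115 115 112 110 111 150 168 169 174 176 178 178 173 153 128 112 110 113 114
77 114 117 117 114 109 109 113 155 168 171 173 175 178 178 178 169 145 114 109 113 112
76 120 124 121 115 111 111 113 153 165 173 175 175 178 178 178 178 161 114 108 113 115
75 127 126 120 113 113 110 108 151 166 173 175 176 179 178 178 179 162 113 106 114 116
74 125 121 116 112 110 103  96 151 171 172 176 176 179 178 178 178 162 112 100 112 114
73 119 114 111 106  92  77  79 151 173 174 175 178 179 178 178 174 158 110  81  96 106
72 113 107  95  77  62  49  74 151 170 177 178 178 178 179 177 162 141 106  59  61  76
71  99  83  64  49  43  43  73 140 162 172 176 178 178 175 166 146 127 104  54  44  49
70  71  53  46  44  43  44  69 123 144 156 167 168 166 159 143 130 125 104  55  44  44
69  48  44  44  44  44  44  65 114 126 133 139 141 139 135 127 123 123 102  55  45  45
68  44  45  45  44  44  43  62  97 105 106 108 112 114 115 110 109 111  94  53  44  45
67  45  44  45  44  43  44  55  74  78  78  83  93 105 101  88  93 106  92  50  45  44
```

The disc is now plainly visible in the slot. It is bright over azimuth 127–164° and z 69.5–79.5 mm, centred near 144°, and the slot is at 143°. They line up, and the moment stayed at 0.6 N m. Next I'll fetch the pin.

```bash
python3 - <<'E'
from h import *
s=observe();print(rotto(pose(0,0),s),go(s['ee_pos']+np.array([0,0,100]),s))
E
```

```text
[-32.4  32.6   9.9] [-83.3  -0.2  55.3]
```

Request:
arm_command(
  deltas=[
    [-28,0,18,0,0,0,85],
    [-28,0,18,0,0,0,85],
    [-28,0,19,-6.5,6.5,2,85],
    [0,0,0,-6.5,6.5,2,85],
    [0,0,0,-6.5,6.5,2,85],
    [0,0,0,-6.5,6.5,2,40],
    [0,0,0,-6.4,6.6,1.9,40],
    [-40,0,0,0,0,0,40],
    [-31,25,0,0,0,0,40],
    [0,55,0,0,0,0,40],
    [0,55,0,0,0,0,40],
    [0,55,0,0,0,0,40],
    [0,55,0,0,0,0,40],
    [0,55,0,0,0,0,40],
    [0,55,0,0,0,0,40],
    [0,55,0,0,0,0,40],
    [0,55,0,0,0,0,40],
    [0,50,0,0,0,0,40],
    [15,6,0,0,0,0,40],
    [15,0,0,0,0,0,40],
  ],
)

```text
time: 26.95
ee_pos: [438.4, 208.5, 248.9]
orientation: [-0.0, 0.708, -0.001, 0.707]
force: [-0.4, -0.3, -0.2]
finger_gap: 39.8
```

```bash
python3 st.py; python3 - <<'E'
from h import *
s=observe();p=snapshot('wrist');c=cam(p,s);print(rotto(pose(0,0),s))
cv2.imwrite('pics/p1f.png',p['color'])
for t in('lock_pin','pin_tip','pin_grip'):
    for m in masks_of(p,t)[:2]:
        ys,xs=np.nonzero(m['region'])
        print(t,round(m['conf'],2),np.round(m['box']),len(xs))
        if m['conf']>.4:
            pts=np.c_[xs,ys].astype(np.float32);W=np.array([atz(c,q,4) for q in pts])[:,:2]
            ct=W.mean(0);u,sv,vt=np.linalg.svd(W-ct,full_matrices=False);a=(W-ct)@vt[0];b=(W-ct)@vt[1]
            print(' ctr',ct.round(1),'dir',vt[0].round(3),'ext',a.min().round(1),a.max().round(1),b.min().round(1),b.max().round(1))
            h=np.histogram(a,12);print([ (round(e),n,round(np.median(b[(a>=e)&(a<f)]),1)) for n,e,f in zip(h[0],h[1],h[1][1:]) if n])
E
```

```text
t 26.95 pos [438.4 208.5 248.9] yaz 90.0 F [-0.4 -0.3 -0.2] T [ 0.008  0.025 -0.013] gap 39.8 j6 -2.43 jt6 -0.047
[-0.  -0.1  0.1]
lock_pin 0.57 [277. 172. 306. 243.] 637
 ctr [468.8 207.5] dir [ 0.997 -0.078] ext -36.0 55.0 -19.9 12.8
[(-36, np.int64(142), np.float64(-7.0)), (-28, np.int64(79), np.float64(5.4)), (-21, np.int64(47), np.float64(7.5)), (-13, np.int64(40), np.float64(5.6)), (-6, np.int64(38), np.float64(4.8)), (2, np.int64(43), np.float64(3.1)), (9, np.int64(44), np.float64(1.5)), (17, np.int64(47), np.float64(0.6)), (25, np.int64(49), np.float64(-0.8)), (32, np.int64(40), np.float64(-1.7)), (40, np.int64(39), np.float64(-3.3)), (47, np.int64(29), np.float64(-4.7))]
pin_tip 0.84 [276. 171. 304. 246.] 639
 ctr [469.  207.4] dir [ 0.998 -0.064] ext -36.0 54.8 -20.5 12.4
[(-36, np.int64(150), np.float64(-6.3)), (-28, np.int64(78), np.float64(5.1)), (-21, np.int64(40), np.float64(6.8)), (-13, np.int64(40), np.float64(5.3)), (-6, np.int64(42), np.float64(4.2)), (2, np.int64(43), np.float64(3.1)), (9, np.int64(40), np.float64(1.5)), (17, np.int64(45), np.float64(0.8)), (25, np.int64(49), np.float64(-0.6)), (32, np.int64(38), np.float64(-1.3)), (40, np.int64(41), np.float64(-2.9)), (47, np.int64(33), np.float64(-4.6))]
pin_grip 0.9 [276. 170. 305. 247.] 622
 ctr [469.6 207.5] dir [ 0.997 -0.071] ext -36.8 55.5 -20.1 11.6
[(-37, np.int64(134), np.float64(-7.2)), (-29, np.int64(76), np.float64(5.3)), (-21, np.int64(41), np.float64(7.1)), (-14, np.int64(48), np.float64(5.2)), (-6, np.int64(51), np.float64(4.8)), (2, np.int64(41), np.float64(3.1)), (9, np.int64(38), np.float64(1.6)), (17, np.int64(39), np.float64(0.8)), (25, np.int64(41), np.float64(-0.8)), (32, np.int64(39), np.float64(-1.7)), (40, np.int64(42), np.float64(-3.2)), (48, np.int64(32), np.float64(-4.0))]
```

```bash
cat > pin.py <<'E'
from h import *
s=observe();p=snapshot('wrist');c=cam(p,s)
m=masks_of(p,'pin_grip')[0];ys,xs=np.nonzero(m['region']);print(m['conf'],m['box'])
W=np.array([atz(c,q,4) for q in np.c_[xs,ys]])[:,:2]
x0,x1=W[:,0].min(),W[:,0].max()
S=W[(W[:,0]>x0+18)&(W[:,0]<x1-6)];vx,vy,px,py=cv2.fitLine(S.astype(np.float32),cv2.DIST_HUBER,0,.01,.01).ravel()
if vx<0: vx,vy=-vx,-vy
d=np.array([vx,vy]);n=np.array([-vy,vx]);P=np.array([px,py]);a=(W-P)@d;b=(W-P)@n
onax=np.abs(b)<4
lo,hi=np.percentile(a[onax],[.5,99.5]);tip=P+d*hi
print('az',np.degrees(np.arctan2(vy,vx)),'len',hi-lo,'tip',tip,'grip from tip',tip-67*d,'from bend',P+d*(lo+4+18),'leg b',b.min(),b.max())
np.savez('pics/pinline.npz',P=P,d=d)
G=tip-67*d;print('px of grip',proj(c,(*G,4)))
E
python3 pin.py
```

```text
0.84 [277.0, 171.5, 307.0, 247.0]
az 5.4430547 len 86.29950970182414 tip [523.64645741 208.55599597] grip from tip [456.94856617 202.20061686] from bend [459.63687624 202.45677571] leg b -4.22110509430808 30.31320779577836
px of grip [281.84289145 190.28266458]
```

Request:
arm_command(
  deltas=[
    [40,-3,5,-5.4,0,0,40],
    [50,-4,5,0,0,0,40],
    [50,0,3,0,0,0,40],
    [0,0,0,0,0,0,40],
  ],
)

```text
time: 27.75
ee_pos: [450.0, 200.0, 106.9]
orientation: [-0.034, 0.708, 0.031, 0.704]
force: [-0.1, 0.1, 0.3]
finger_gap: 40.0
```

```bash
python3 st.py; python3 pin.py
```

```text
t 27.75 pos [450.  200.  106.9] yaz 95.3 F [-0.1  0.1  0.3] T [ 0.002  0.003 -0.025] gap 40.0 j6 -2.31 jt6 0.029
0.76 [284.6, 194.7, 329.1, 302.5]
az 5.3541822 len 87.42387731755666 tip [524.09723464 208.60625993] grip from tip [457.38956252 202.35434543] from bend [458.95880952 202.50141667] leg b -3.913968377407863 29.140310099008822
px of grip [289.05081717 221.91465566]
```

Request:
arm_command(
  deltas=[
    [40,1.7,7.7,0,0,0,40],
    [35,0,0,0,0,0,40],
    [14,0,0,0,0,0,40],
    [0,0,0,0,0,0,40],
  ],
)

```text
time: 28.35
ee_pos: [459.7, 204.5, 22.5]
orientation: [-0.033, 0.706, 0.033, 0.707]
force: [-0.6, 0.1, 0.7]
finger_gap: 40.1
```

```bash
python3 st.py; python3 - <<'E'
from h import *
print(go((457.5,202.4,12.5)))
E
```

```text
t 28.35 pos [459.7 204.5  22.5] yaz 95.3 F [-0.6  0.1  0.7] T [0.038 0.04  0.032] gap 40.1 j6 -2.3 jt6 -0.0
[10.  -1.8 -2.4]
```

Request:
arm_command(
  deltas=[
    [6,-2,-2.4,0,0,0,40],
    [4,0,0,0,0,0,40],
    [0,0,0,0,0,0,40],
    [0,0,0,0,0,0,4],
    [0,0,0,0,0,0,4],
    [0,0,0,0,0,0,4],
    [0,0,0,0,0,0,4],
  ],
  newtons=60,
)

```text
time: 29.22
ee_pos: [457.2, 202.1, 11.6]
orientation: [-0.033, 0.706, 0.033, 0.706]
force: [-0.7, 0.7, 4.0]
finger_gap: 4.9
```

```bash
python3 st.py
```

```text
t 29.225 pos [457.2 202.1  11.6] yaz 95.3 F [-0.7  0.7  4. ] T [ 0.253  0.168 -0.014] gap 4.9 j6 -2.3 jt6 0.008
```

Request:
arm_command(
  deltas=[
    [0,0,0,0,0,0,0],
    [0,0,0,0,0,0,0],
    [-10,0,0,0,0,0,0],
    [-40,0,0,0,0,0,0],
    [0,0,0,0,0,0,0],
  ],
)

```text
time: 29.85
ee_pos: [458.3, 202.7, 64.4]
orientation: [-0.033, 0.705, 0.033, 0.708]
force: [-0.2, 0.2, -1.0]
finger_gap: 5.0
```

```bash
python3 st.py; python3 - <<'E'
from h import *
s=observe();p=snapshot('wrist');c=cam(p,s)
cv2.imwrite('pics/q1f.png',p['color'])
for z in (42,45,50,53): print(z,proj(c,s['ee_pos']*np.array([1,1,0])+[66.7,6.3,z]))
for m in masks_of(p,'lock_pin')[:2]: print(m['conf'],m['box'],m['region'].sum())
E
```

```text
t 29.85 pos [458.3 202.7  64.4] yaz 95.3 F [-0.2  0.2 -1. ] T [ 0.041  0.017 -0.004] gap 5.0 j6 -2.3 jt6 -0.0
42 [286.63799957 362.9190201 ]
45 [286.67403979 366.83673368]
50 [286.73663254 373.64081152]
53 [286.77579264 377.89766819]
0.81 [277.6, 234.8, 351.7, 372.4] 2707
```

```bash
python3 - <<'E'
from h import *
s=observe();p=snapshot('wrist');c=cam(p,s)
g=masks_of(p,'lock_pin')[0]['region']
for y in range(236,376,6):
    x=np.nonzero(g[y])[0]
    if len(x): print(y,x.min(),x.max(),len(x),end=' | ')
m=R.from_quat(s['orientation']).as_matrix();K,r,t=c
print()
def P(d,h,w=0): return s['ee_pos']+m@np.array([h,w,d])   # d ahead along tool z, h below TCP
for h0,slope in((7.6,0),(7.6,.1),(10,0),(10,.05)):
    print(h0,slope,[(d,proj(c,P(d,h0+slope*d)).round(0).tolist(), round(K[0,0]*8/((r@P(d,h0+slope*d)+t)[2]),1)) for d in (-18,0,20,40,60,67)])
for n in('side','top'):
    q=snapshot(n);k=masks_of(q,'lock_pin')[:1];cc=cam(q)
    for b in k: print(n,b['conf'],b['box'],[proj(cc,P(d,7.6)).round(1).tolist() for d in(-18,67)],[proj(cc,P(d,7.6+.12*d)).round(1).tolist() for d in(-18,67)])
E
```

```text
236 277 349 73 | 242 276 348 73 | 248 276 292 17 | 254 279 289 11 | 260 280 288 9 | 266 280 289 10 | 272 280 289 10 | 278 280 289 10 | 284 280 289 10 | 290 280 289 10 | 296 281 288 8 | 302 281 288 8 | 308 281 289 9 | 314 280 290 11 | 320 280 290 11 | 326 279 290 12 | 332 279 290 12 | 338 279 290 12 | 344 278 292 15 | 350 277 292 16 | 356 277 291 15 | 362 277 291 15 | 368 278 291 14 | 
7.6 0 [(-18, [287.0, 237.0], np.float64(17.4)), (0, [287.0, 272.0], np.float64(16.8)), (20, [287.0, 308.0], np.float64(16.2)), (40, [287.0, 342.0], np.float64(15.6)), (60, [287.0, 373.0], np.float64(15.1)), (67, [287.0, 384.0], np.float64(14.9))]
7.6 0.1 [(-18, [287.0, 238.0], np.float64(17.6)), (0, [287.0, 272.0], np.float64(16.8)), (20, [287.0, 306.0], np.float64(16.0)), (40, [287.0, 337.0], np.float64(15.3)), (60, [287.0, 365.0], np.float64(14.6)), (67, [287.0, 374.0], np.float64(14.4))]
10 0 [(-18, [287.0, 235.0], np.float64(17.1)), (0, [287.0, 269.0], np.float64(16.5)), (20, [287.0, 305.0], np.float64(15.9)), (40, [287.0, 339.0], np.float64(15.4)), (60, [287.0, 370.0], np.float64(14.9)), (67, [287.0, 380.0], np.float64(14.7))]
10 0.05 [(-18, [287.0, 235.0], np.float64(17.2)), (0, [287.0, 269.0], np.float64(16.5)), (20, [287.0, 304.0], np.float64(15.8)), (40, [287.0, 336.0], np.float64(15.2)), (60, [287.0, 366.0], np.float64(14.6)), (67, [287.0, 376.0], np.float64(14.4))]
side 0.3 [368.9, 150.7, 390.2, 167.7] [[209.6, 256.7], [190.0, 231.3]] [[209.4, 256.4], [190.6, 232.8]]
```

The gripper lifted the pin: gap 5 mm, and it shows in the mask. The tip reads about 10 px short, which suggests a droop of about 6°. I'll set it back on the bench, grip harder and lift gently.

Request:
arm_command(
  deltas=[
    [30,0,0,0,0,0,0],
    [12,0,0,0,0,0,0],
    [5,0,0,0,0,0,0],
    [5,0,0,0,0,0,0],
    [0,0,0,0,0,0,0],
  ],
)

```text
time: 30.88
ee_pos: [457.4, 201.9, 11.5]
orientation: [-0.034, 0.706, 0.032, 0.707]
force: [-6.7, -2.9, 11.7]
finger_gap: 4.9
```

```bash
python3 st.py
```

```text
t 30.875 pos [457.4 201.9  11.5] yaz 95.4 F [-6.7 -2.9 11.7] T [-0.861  2.203  0.016] gap 4.9 j6 -2.3 jt6 -0.023
```

Request:
arm_command(
  deltas=[
    [0,0,0,0,0,0,14],
    [0,0,0,0,0,0,14],
    [0,0,0,0,0,0,0],
    [0,0,0,0,0,0,0],
    [0,0,0,0,0,0,0],
  ],
  newtons=120,
)

```text
time: 31.5
ee_pos: [458.3, 202.6, 11.7]
orientation: [-0.033, 0.705, 0.033, 0.708]
force: [-1.3, 0.1, 7.1]
finger_gap: 2.7
```

```bash
python3 st.py; cat > meas.py <<'E'
from h import *
s=observe();p=snapshot('wrist');c=cam(p,s);m=R.from_quat(s['orientation']).as_matrix()
b=masks_of(p,'lock_pin')[0];g=b['region'];ys=np.nonzero(g.any(1))[0];print('conf',b['conf'],'rows',ys.min(),ys.max(),b['box'])
cv2.imwrite('pics/q2f.png',p['color'])
im=p['color'].mean(2)
print('col profile rows 355-400',[int(im[y,282:290].mean()) for y in range(355,400,2)])
E
python3 meas.py
```

```text
t 31.5 pos [458.3 202.6  11.7] yaz 95.4 F [-1.3  0.1  7.1] T [-0.19   0.507 -0.005] gap 2.7 j6 -2.3 jt6 0.006
conf 0.75 rows 229 370 [279.1, 228.7, 352.8, 369.0]
col profile rows 355-400 [223, 223, 223, 223, 223, 223, 223, 221, 127, 15, 13, 12, 14, 15, 16, 15, 15, 16, 15, 16, 16, 15, 15]
```

Request:
arm_command(
  deltas=[
    [-3,0,0,0,0,0,0],
    [-6,0,0,0,0,0,0],
    [-12,0,0,0,0,0,0],
    [-15,0,0,0,0,0,0],
    [-12,0,0,0,0,0,0],
    [0,0,0,0,0,0,0],
  ],
  newtons=120,
)

```text
time: 32.35
ee_pos: [457.5, 202.4, 58.6]
orientation: [-0.033, 0.706, 0.033, 0.707]
force: [-0.0, 0.7, 0.5]
finger_gap: 2.5
```

```bash
python3 st.py; python3 meas.py
```

```text
t 32.35 pos [457.5 202.4  58.6] yaz 95.3 F [-0.   0.7  0.5] T [-0.008 -0.052 -0.023] gap 2.5 j6 -2.3 jt6 -0.0
conf 0.98 rows 229 370 [278.4, 232.5, 351.3, 371.2]
col profile rows 355-400 [226, 226, 225, 226, 225, 225, 225, 224, 130, 16, 14, 13, 15, 15, 15, 16, 15, 16, 16, 16, 15, 15, 15]
```

Request:
arm_command(
  deltas=[
    [-20,0,0,0,0,0,0],
    [-45,0,0,0,0,0,0],
    [-50,0,0,0,0,0,0],
    [-50,0,0,0,0,0,0],
    [-45,0,0,5,0,0,0],
    [-20,0,0,9,0,0,0],
    [0,0,0,9,0,0,0],
    [0,0,0,9,0,0,0],
    [0,-20,8,9.5,0,0,0],
    [0,-47,20,0,0,0,0],
    [0,-50,21,0,0,0,0],
    [0,-50,21,0,0,0,0],
    [0,-50,21,0,0,0,0],
    [0,-50,21,0,0,0,0],
    [0,-50,21,0,0,0,0],
    [0,-47,20,0,0,0,0],
    [0,-35,15,0,0,0,0],
    [0,-20,8,0,0,0,0],
    [0,0,0,0,0,0,0],
  ],
  newtons=80,
)

```text
time: 34.83
ee_pos: [355.9, -242.2, 286.8]
orientation: [0.219, 0.673, -0.221, 0.671]
force: [-0.2, -0.0, -0.3]
finger_gap: 2.8
```

```bash
python3 st.py; cat > ins.py <<'E'
from h import *
s=observe();r=pose(-36.2,0);d=r[:,2];e=np.array(s['ee_pos'])
print('rot',rotto(r,s));q=(r.T@(e-N));print('along',round(q[2],1),'(tip at',round(q[2]+67,1),') lateral y',round(q[1],1),'z',round(e[2],1),'pin z',round(e[2]-7.7,1),'F tool',(r.T@np.array(s['force'])).round(1),'t',s['time'],'gap',round(s['finger_gap'],1))
E
python3 ins.py
```

```text
t 34.825 pos [ 355.9 -242.2  286.8] yaz 53.7 F [-0.2 -0.  -0.3] T [ 0.089 -0.028 -0.011] gap 2.8 j6 -2.08 jt6 0.295
rot [-0.1 -0.1  0.1]
along -108.4 (tip at -41.4 ) lateral y 7.4 z 286.8 pin z 279.1 F tool [ 0.3 -0.1 -0.1] t 34.825 gap 2.8
```

Request:
arm_command(
  deltas=[
    [30,-3.7,0,0,0,0,0],
    [50,-3.7,0,0,0,0,0],
    [50,0,0,0,0,0,0],
    [45,0,0,0,0,0,0],
    [20,0,0,0,0,0,0],
    [10,0,0,0,0,0,0],
    [0,0,0,0,0,0,0],
  ],
)

```text
time: 35.7
ee_pos: [352.0, -247.2, 82.6]
orientation: [0.218, 0.673, -0.219, 0.672]
force: [-0.1, -0.6, 1.3]
finger_gap: 2.8
```

```bash
python3 ins.py; python3 - <<'E'
from h import *
s=observe();m=R.from_quat(s['orientation']).as_matrix()
p=snapshot('side');c=cam(p);P=lambda d,h:s['ee_pos']+m@np.array([h,0,d])
print([proj(c,P(d,7.7)).round(1).tolist() for d in(-18,0,67)],proj(c,N))
a,b=proj(c,P(-18,7.7)),proj(c,P(67,7.7))
cv2.imwrite('pics/s1f.png',p['color'])
w=snapshot('wrist');cw=cam(w,s);cv2.imwrite('pics/w8f.png',w['color'])
u=((a+b)/2).astype(int);A=cv2.resize(p['color'][u[1]-30:u[1]+30,u[0]-40:u[0]+40],(400,300),interpolation=2)
print('crop origin',u-[40,30]);v=proj(cw,P(40,7.7)).astype(int);v=np.clip(v,[80,60],[480,360]);print('wrist crop origin',v-[80,60],[proj(cw,P(d,7.7)).round(0).tolist() for d in(-18,0,67)],proj(cw,N))
B=cv2.resize(w['color'][v[1]-60:v[1]+60,v[0]-80:v[0]+80],(400,300),interpolation=2)
C=cv2.resize(w['color'],(400,300));t=snapshot('top');ct=cam(t);k=proj(ct,P(40,7.7)).astype(int);print('top origin',k-[40,30],[proj(ct,P(d,7.7)).round(1).tolist() for d in(-18,67)])
D=cv2.resize(t['color'][k[1]-30:k[1]+30,k[0]-40:k[0]+40],(400,300),interpolation=2)
cv2.imwrite('pics/pre.png',np.vstack([np.hstack([A,B]),np.hstack([C,D])]))
E
```

```text
rot [ 0.1 -0.   0.1]
along -108.6 (tip at -41.6 ) lateral y 1.1 z 82.6 pin z 74.9 F tool [-1.3 -0.5  0.3] t 35.7 gap 2.8
[[383.8, 196.9], [383.3, 190.8], [381.7, 168.9]] [382.16388346 152.85841258]
crop origin [342 152]
wrist crop origin [205 280] [[286.0, 235.0], [286.0, 270.0], [286.0, 382.0]] [283.18899774 464.44104862]
top origin [356 220] [[383.4, 273.1], [403.1, 239.5]]
```

Request:
arm_command(
  deltas=[
    [0.5,-1,0,0,0,0,0],
    [0,0,8,0,0,0,0],
    [0,0,8,0,0,0,0],
    [0,0,6,0,0,0,0],
    [0,0,0,0,0,0,0],
  ],
)

```text
time: 36.48
ee_pos: [369.2, -261.6, 81.9]
orientation: [0.219, 0.673, -0.22, 0.672]
force: [0.8, 0.0, -0.7]
finger_gap: 2.5
```

```bash
python3 ins.py
```

```text
rot [ 0.1 -0.   0.1]
along -86.2 (tip at -19.2 ) lateral y -0.3 z 81.9 pin z 74.2 F tool [0.7 0.5 0.6] t 36.475 gap 2.5
```

Request:
arm_command(
  deltas=[
    [0,0,3,0,0,0,0],
    [0,0,3,0,0,0,0],
    [0,0,2,0,0,0,0],
    [0,0,0,0,0,0,0],
  ],
)

```text
time: 36.98
ee_pos: [375.6, -266.0, 82.2]
orientation: [0.219, 0.673, -0.22, 0.672]
force: [-0.5, -0.2, -0.7]
finger_gap: 2.6
```

```bash
python3 ins.py
```

```text
rot [ 0.1 -0.   0.1]
along -78.4 (tip at -11.4 ) lateral y -0.2 z 82.2 pin z 74.5 F tool [ 0.7 -0.4 -0.3] t 36.975 gap 2.6
```

The tip is at −11 mm with no contact force, so it is inside the hole. I'll continue in.

Request:
arm_command(
  deltas=[
    [0,0,4,0,0,0,0],
    [0,0,4,0,0,0,0],
    [0,0,4,0,0,0,0],
    [0,0,4,0,0,0,0],
    [0,0,0,0,0,0,0],
  ],
)

```text
time: 37.6
ee_pos: [388.6, -275.6, 82.1]
orientation: [0.219, 0.673, -0.22, 0.672]
force: [0.1, -0.1, -0.4]
finger_gap: 3.0
```

```bash
python3 ins.py
```

```text
rot [ 0.1 -0.   0.1]
along -62.3 (tip at 4.7 ) lateral y -0.2 z 82.1 pin z 74.4 F tool [ 0.4 -0.   0.2] t 37.6 gap 3.0
```

Request:
arm_command(
  deltas=[
    [0,0,4,0,0,0,0],
    [0,0,4,0,0,0,0],
    [0,0,4,0,0,0,0],
    [0,0,4,0,0,0,0],
    [0,0,0,0,0,0,0],
  ],
)

```text
time: 38.22
ee_pos: [401.6, -285.0, 82.1]
orientation: [0.219, 0.673, -0.22, 0.672]
force: [0.6, 0.8, -0.4]
finger_gap: 2.4
```

```bash
python3 ins.py
```

```text
rot [ 0.1 -0.   0.1]
along -46.3 (tip at 20.7 ) lateral y -0.1 z 82.1 pin z 74.4 F tool [ 0.4  1.  -0. ] t 38.225 gap 2.4
```

Request:
arm_command(
  deltas=[
    [0,0,4,0,0,0,0],
    [0,0,4,0,0,0,0],
    [0,0,2,0,0,0,0],
    [0,0,0,0,0,0,0],
  ],
)

```text
time: 38.72
ee_pos: [409.6, -290.8, 82.1]
orientation: [0.219, 0.672, -0.22, 0.672]
force: [0.3, 1.0, -0.7]
finger_gap: 2.5
```

```bash
python3 ins.py
```

```text
rot [0.1 0.  0.1]
along -36.3 (tip at 30.7 ) lateral y -0.1 z 82.1 pin z 74.4 F tool [ 0.7  1.  -0.3] t 38.725 gap 2.5
```

Request:
arm_command(
  deltas=[
    [0,0,0,0,0,0,12],
    [0,0,0,0,0,0,24],
    [0,0,0,0,0,0,40],
    [0,0,0,0,0,0,40],
    [-10,0,0,0,0,0,40],
    [-30,0,0,0,0,0,40],
    [-40,0,0,0,0,0,40],
    [-30,0,0,0,0,0,40],
    [0,0,0,0,0,0,40],
  ],
)

```text
time: 39.85
ee_pos: [410.7, -291.3, 196.1]
orientation: [0.218, 0.67, -0.22, 0.674]
force: [-0.6, -0.3, 0.2]
finger_gap: 39.7
```

```bash
python3 st.py; python3 - <<'E'
from h import *
s=observe();p=snapshot('wrist');c=cam(p,s);r=pose(-36.2,0)
for b in masks_of(p,'lock_pin')[:2]: print(b['conf'],b['box'])
for d in(-54,-23,23,30.7): print(d,proj(c,N+r@np.array([0,0,d])-[0,0,14]).round(0))
u=proj(c,N).astype(int);y0=max(0,u[1]-75);x0=u[0]-100;print(x0,y0)
cv2.imwrite('pics/fin.png',cv2.resize(p['color'][y0:y0+150,x0:x0+200],(800,600),interpolation=2))
E
```

```text
t 39.85 pos [ 410.7 -291.3  196.1] yaz 53.9 F [-0.6 -0.3  0.2] T [-0.024 -0.035 -0.018] gap 39.7 j6 -1.99 jt6 -0.0
0.75 [283.0, 173.5, 315.2, 275.5]
-54 [285. 180.]
-23 [285. 217.]
23 [285. 267.]
30.7 [285. 275.]
185 174
```

View pics/fin.png

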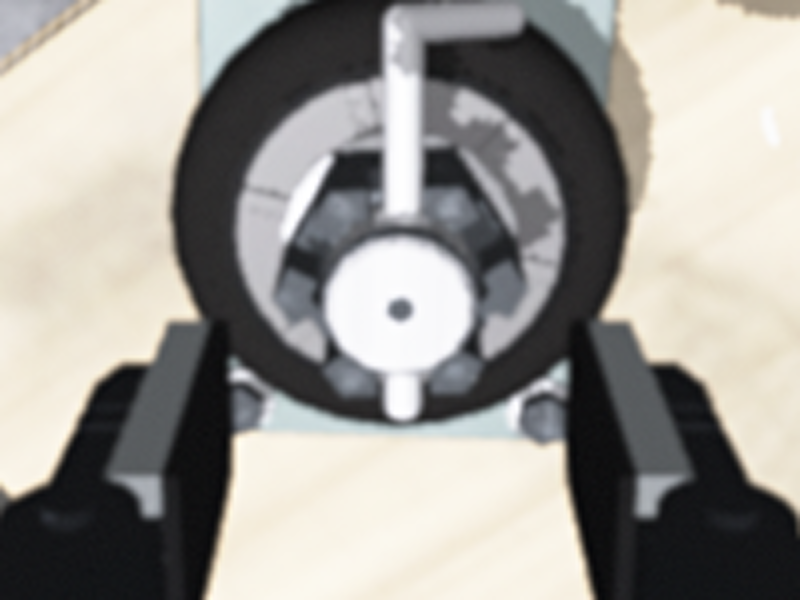

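The pin runs through the slot and the axle. Its round tip stands out on the far side at crop (402,415), beyond the nut's edge at about y 390. The gripper is clear, so I'm handing in.

```bash
python3 -c "
from workcell import *
print(hand_in())"
```

```text
the job is handed in; nothing more can be done
None
```

I tightened the nut, lined up its first slot after bedding with the cross hole, and pushed the lock pin through. I handed it in at about 40 s on the robot's clock.

- **Tightening:** the nut turned at a steady 0.20–0.26 N m. Between 67° and 76° of turn the moment rose to about 0.6 N m and stayed there, so it had come down on its washer. I carried on to about 111° in total, where the first slot lines up with the hole. The unwrapped wrist picture then put the hole centre at about 144° and the slot at about 143°.
- **Locking:** the pin went in with no more than about 1 N of contact force, and I released it. The last wrist picture shows it through the slot and axle, with the tip about 7 mm out of the far side and the gripper clear, touching nothing.
- **Checks that disagreed:**
    - The hole was hard to see. My first guess at its direction was about 80°, and one close view seemed to rule out the right one. I settled it by combining views and checked it again once the slot was in place.
    - The pin briefly looked as if it drooped in the gripper, so I set it down and gripped it again. The apparent droop was probably the closed fingers hiding the tip.

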